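Clear down the sampling bench

TASK

Clear down the sampling bench: take the hand scraper from its rest and, holding it, sweep every loose red cap wholly into the steel catch pan, past the ramp, never touching the caps with the gripper or arm themselves. Lay the scraper back across both posts of its rest, and stand every amber jar upright on the narrow raised ledge. Leave the tip box, the bottle and the tube rack where they are.

Things in the scene. Friction and masses are not known exactly. Their poses are not given: they have to be found in the camera images.
- scraper: Hand scraper, 200 g: blue blade 90 wide (y), 60 tall (z), 6 thick (x); above it a grip bar (steel, rubber sleeve mid-way) 180 long (y), 20 thick (x), 24 high, on two struts at y = +-34, with an 18 gap between blade and bar. Origin mid-way along the blade's lower edge; bar centre 90 above it. Both faces alike. Starts lying across its rest.
- rest: Scraper rest, fixed: dark base plate, two white posts 14 wide at y = +-74. Each post top is a flat saddle 115 above the bench between two flared horns (26 apart in x at the bottom, 48 at the top, 138 high). The scraper's bar lies along the rest's y on both saddles, blade hanging between the posts, either way round; its origin is then 37 above the rest's. Origin on the bench, at the middle.
- pan: Bare steel catch pan, fixed to the bench. Inside 260 wide (its x, from -130 to +130); its floor, 3 thick, runs from the back wall at y = -120 to y = +70, and from there a ramp slopes down to the bench at y = +100: the open mouth looks towards +y. Walls 45 high, 5 thick. Origin on the bench.
- ledge: Narrow raised aluminium ledge on two feet, fixed to the bench: top 60 wide (its x), 220 long (its y), 70 above the bench. Origin on the bench below the middle of the top.
- cap1: Loose ribbed red screw cap, smooth below, solid, 58 in diameter, 24 high, 30 g, lying flat on the bench. Origin at the centre of its underside. May be absent.
- cap2: Loose ribbed red screw cap, smooth below, solid, 58 in diameter, 24 high, 30 g, lying flat on the bench. Origin at the centre of its underside. May be absent.
- cap3: Loose ribbed red screw cap, smooth below, solid, 58 in diameter, 24 high, 30 g, lying flat on the bench. Origin at the centre of its underside. May be absent.
- cap4: Loose ribbed red screw cap, smooth below, solid, 58 in diameter, 24 high, 30 g, lying flat on the bench. Origin at the centre of its underside. May be absent.
- cap5: Loose ribbed red screw cap, smooth below, solid, 58 in diameter, 24 high, 30 g, lying flat on the bench. Origin at the centre of its underside. May be absent.
- cap6: Loose ribbed red screw cap, smooth below, solid, 58 in diameter, 24 high, 30 g, lying flat on the bench. Origin at the centre of its underside. May be absent.
- jar1: Closed amber jar with a white lid, a plain cylinder 50 in diameter, 80 high (z up its axis), 120 to 260 g, standing on the bench. Origin at the centre of its underside. May be absent.
- jar2: Closed amber jar with a white lid, a plain cylinder 50 in diameter, 80 high (z up its axis), 120 to 260 g, standing on the bench. Origin at the centre of its underside. May be absent.
- jar3: Closed amber jar with a white lid, a plain cylinder 50 in diameter, 80 high (z up its axis), 120 to 260 g, standing on the bench. Origin at the centre of its underside. May be absent.
- tipbox: Bystander: white and blue pipette-tip box 90 x 120 x 70. Origin under its centre.
- flask: Bystander: clear bottle with a blue cap, 72 in diameter, 150 high. Origin under its centre.
- tuberack: Bystander: blue tube rack with red-capped tubes, 70 x 130 x 74. Origin under its centre.
There are look-alikes about, which are no part of the job. What is shaped like the jar1 but blue is not meant.

How it is judged:
By the outcome, as a careful person would: the job done as asked, in the order asked, and still so for the second after the job is handed in, with the robot touching nothing.
Of cap1, cap2, cap3, cap4, cap5, cap6 only 4 to 6 are there at a start; the rules pass over those that are not, and their reading is None.
Of jar1, jar2, jar3 only 2 to 3 are there at a start; the rules pass over those that are not, and their reading is None.
At some moment in a run one of cap1, cap2, cap3, cap4, cap5, cap6 may be knocked a few centimetres aside while the robot is not near it.
It also fails if it takes over 210 s, if anything falls off the work surface, if the arm or the gripper's body presses on something with over 40 N, if the wrist force passes 120 N, or if a joint passes its speed limit or range.

ROBOT

A 6-joint arm with a two-finger parallel gripper is mounted at the origin on the work surface. World frame = base frame: x ahead of the robot, y to its left, z up, the work surface at z = 0. Lengths are in m, angles in degrees, forces in N, time in s.
With the tool pointing down it reaches from about 0.375 to 0.9 m from the base axis. Payload 3.1 kg.
Tool frame: the origin (TCP) lies at the very end of the fingers, on their centre line; the grasp point (between the pads) lies 19 mm behind it (grasp_offset is the distance from the TCP to the grasp point, in m); z points along the fingers, y is the direction in which the jaws open and shut (so a half turn about z gives the same grasp; the last joint's range is limited). The gripper opens to 87 mm and grips with 3 to 60 N. Pads are 19 mm wide; open, the fingers measure 117 mm over their backs; the gripper's body (75 mm by 190 mm) begins 51 mm behind the grasp point.
Start: joints at [-80.128, 30.224, 82.088, -0, 67.689, -10.227], TCP at [0.215, -0.587, 0.223] pointing down, gripper open.
Joint ranges: [-176.69, 176.69], [-43.24, 126.21], [12.49, 139.97], [-82, 262], [0, 151.66], [-163.58, 163.58]. Speed limits (degrees/s): [159.86, 159.86, 180, 180, 180, 180].

INTERFACE

Orientations are given as a 3x3 rotation matrix whose columns are the frame's x, y, z axes.
In Python, from rig import * gives the robot as it stands. The module is installed in compiled form; this text tells all that it offers.
- The arm moves only by the tool play_rows, never from a script. Its argument "plan" is a list that holds one entry, the list of rows, each a list of 7 numbers: the shift along the world's x, y, z each as a share of 5 cm, from -1 to 1, then the turn, a rotation vector about the world's x, y, z each as a share of pi rad, from -1 to 1, then the gripper's target within -1 to 1 (fully open at 1, half-way at 0, shut at -1). A call has 1 to 12 rows; each row shifts and turns the commanded pose from where the row before left it; what a row does not reach is not made up. A row lasts 1/10 s, in which the tool goes at most 50 mm and 8.59 degrees, less where a joint would pass 70% of its speed; a pose out of reach is approached as far as the arm can. A call with a number of a shift or a turn outside -1 to 1 is refused whole. A call with a gripper value outside its range is refused whole. The fingers move at their own pace and stop on an object; the grip force is fixed at half the most. Time passes only in rows, so rows that do not move let the fingers close. It gives the time, the measured TCP pose, the force and the opening at its end, in the units of the state.
- read_state(): the state, without advancing time (a new reading comes with each control period).
- capture(name): name is "scene" or "top" or "wrist"; returns the picture (480x640x3 uint8, red, green, blue); there is no depth.
- camera_params(name): a dict with "intrinsics" (3x3 intrinsics, pixels), "k1" (the pictures are not rectified: a ray, as slopes to the right and down, at radius r is drawn at 1 + k1 r^2 times it, then the intrinsics apply), "R" (3x3) and "t" (3): a world point X has camera coordinates R X + t; the wrist camera has in their place "mount" (4x4, takes a point from camera to tool coordinates, whose origin is the TCP and whose axes are the flange's). Camera axes: x right, y down, z forward; pixel columns grow to the right and rows downward; lengths in m; the calibration is good to about 2 mm. A picture is of the moment at which its call begins: read the wrist's pose just before it. camera_params takes no time and is no camera call.
- hand_in(): hands the job in, once; it reports no verdict.
The state is a dict: "time_s": time; "joint_positions": joint angles; "qvel": joint speeds; "tau": joint torques, N m; "position": TCP position; "tcp_rot": TCP orientation; "force": force on the tool from outside, world axes, zero at the start; "moment": the same for the moment, N m; "opening": opening from 0.0 (shut) to 1.0 (fully open).
Only numpy, scipy, OpenCV 4.12 (cv2) and the standard library are available. Lean on these libraries where they do the work, as an engineer would, in place of code of your own. Each camera call takes 0.05 s, during which the arm holds its last target. There are 200 camera calls.

## Working session

There is one attempt and no reset: what is moved stays moved. The work goes in short steps, Python scripts to look and compute and a tool call to move; the robot and the scene stay as the last step left them, time stands still between calls to the robot, and variables do not carry over. Pictures are saved under pics/ and viewed, about 12 in all and at most 16, crops included, and the job is handed in when it is done.

Besides the shell and the picture viewer there is one more tool, called after "Request:" by a JSON object that holds its "method" and its "body", one argument or row to a line. play_rows: Moves the arm, as the interface text tells. Its arguments: {"type":"object","properties":{"plan":{"type":"array"}},"required":["plan"]}

```bash
mkdir -p pics
cat > h.py <<'E'
import numpy as np, cv2
from rig import *
def save(im,n): cv2.imwrite('pics/'+n+'.png',im[:,:,::-1])
def cam(name,st=None):
    p=camera_params(name)
    K=np.array(p['intrinsics']);k1=p['k1']
    if name=='wrist':
        M=np.array(p['mount']);T=np.eye(4);T[:3,:3]=st['tcp_rot'];T[:3,3]=st['position']
        W=T@M;R=W[:3,:3].T;t=-R@W[:3,3]
    else: R=np.array(p['R']);t=np.array(p['t'])
    return K,k1,R,t
def px2w(c,u,v,z):
    K,k1,R,t=c
    d=np.array([k1,0,0,0.])
    s=cv2.undistortPoints(np.array([[[u,v]]],float),K,d)[0,0]
    o=-R.T@t; r=R.T@np.array([s[0],s[1],1]); return o+r*(z-o[2])/r[2]
def w2px(c,X):
    K,k1,R,t=c
    return cv2.projectPoints(np.array(X,float).reshape(-1,1,3),cv2.Rodrigues(R)[0],t,K,np.array([k1,0,0,0.]))[0][:,0]
E
python3 - <<'E'
from h import *
for n in ('scene','top'):
    save(capture(n),n+'0'); c=cam(n); print(n,(-c[2].T@c[3]).round(3), c[0][0,0], c[1])
s=read_state(); print(s['time_s'],s['position'],s['force'],np.array(s['tcp_rot']).round(3))
print(np.array(camera_params('wrist')['mount']).round(3))
E
```

```text
scene [0.973 0.708 0.68 ] 486.8671760839205 -0.006560335560292384
top [0.496 0.012 1.03 ] 452.39416662775733 -0.10635938617572137
0.1 [ 0.21469093 -0.5862898   0.22169864] [ 0.36332556 -0.09239714 -0.52482817] [[ 0.939  0.344 -0.   ]
 [ 0.344 -0.939  0.002]
 [ 0.    -0.002 -1.   ]]
[[-0.    -0.963 -0.268  0.074]
 [ 1.    -0.    -0.001  0.   ]
 [ 0.001 -0.268  0.963 -0.162]
 [ 0.     0.     0.     1.   ]]
```

View pics/top0.png

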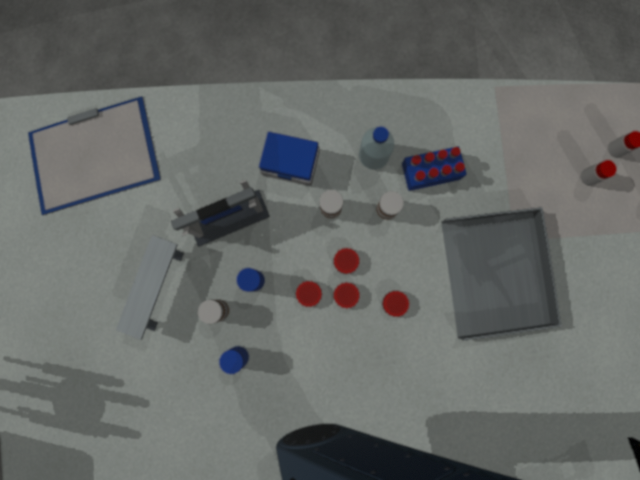

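View pics/scene0.png

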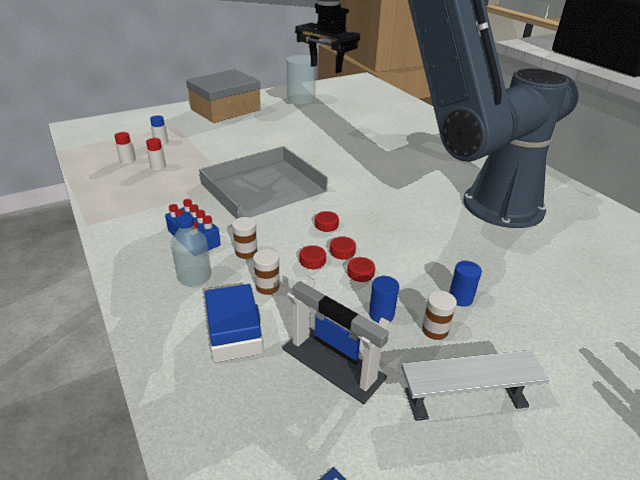

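Four red caps are on the bench at top-view (346,261), (309,294), (346,295) and (396,304). The red-capped tubes at (606,169) and (634,139) are look-alikes. There are three amber jars with white lids at (331,202), (391,204) and (210,311); the blue cylinders at (250,280) and (233,360) are look-alikes. The rest with the scraper is near (220,213), the ledge near (152,288) and the pan near (500,273).

Run:
```python
from h import *
c=cam('top'); im=cv2.imread('pics/top0.png'); hsv=cv2.cvtColor(im,cv2.COLOR_BGR2HSV)
m=(((hsv[...,0]<8)|(hsv[...,0]>172))&(hsv[...,1]>150)&(hsv[...,2]>90)).astype(np.uint8)
n,l,s,ce=cv2.connectedComponentsWithStats(m)
for i in range(1,n):
    if s[i,4]>60: print('red',ce[i].round(1),s[i,4],px2w(c,*ce[i],.022).round(3))
for p in [(331,202),(391,204),(210,311),(250,280),(233,360)]:
    # refine: centroid of lid
    print('jar',p,px2w(c,*p,.08).round(3))
for nm,z,ps in [('pan top',.045,[(443,220),(541,209),(557,325),(459,338)]),('ledge',.07,[(160,236),(185,243),(144,339),(119,332)]),('bar',.139,[(173,220),(249,184),(177,230),(253,194)]),('bar mid',.139,[(213,209)]),('tipbox',.07,[(268,133),(319,141),(312,180),(261,171)]),('flask',.15,[(381,134)]),('rack',.06,[(404,155),(461,148),(466,178),(410,188)]),('restbase',.005,[(260,191),(268,216),(202,244)])]:
    P=np.array([px2w(c,*p,z) for p in ps]); print(nm,P.round(3).tolist(),P.mean(0).round(3))
big=cv2.resize(im[120:360,100:420],(800,600),interpolation=cv2.INTER_CUBIC)
cv2.imwrite('pics/crop1.png',big)
```

```text
red [634.5 138.6] 143 [ 0.84  -0.741  0.022]
red [607.8 168.1] 200 [ 0.765 -0.659  0.022]
red [346.1 260.5] 462 [ 0.559 -0.028  0.022]
red [308.4 293.4] 472 [0.488 0.058 0.022]
red [346.2 294.9] 467 [ 0.483 -0.026  0.022]
red [395.5 303.4] 481 [ 0.462 -0.135  0.022]
jar (331, 202) [0.681 0.003 0.08 ]
jar (391, 204) [ 0.674 -0.124  0.08 ]
jar (210, 311) [0.455 0.263 0.08 ]
jar (250, 280) [0.519 0.177 0.08 ]
jar (233, 360) [0.353 0.215 0.08 ]
pan top [[0.643, -0.244, 0.045], [0.664, -0.471, 0.045], [0.404, -0.491, 0.045], [0.384, -0.268, 0.045]] [ 0.524 -0.368  0.045]
ledge [[0.618, 0.376, 0.07], [0.601, 0.32, 0.07], [0.396, 0.41, 0.07], [0.411, 0.466, 0.07]] [0.507 0.393 0.07 ]
bar [[0.641, 0.324, 0.139], [0.711, 0.169, 0.139], [0.62, 0.315, 0.139], [0.69, 0.16, 0.139]] [0.665 0.242 0.139]
bar mid [[0.661, 0.242, 0.139]] [0.661 0.242 0.139]
tipbox [[0.841, 0.139, 0.07], [0.82, 0.027, 0.07], [0.733, 0.043, 0.07], [0.755, 0.154, 0.07]] [0.787 0.091 0.07 ]
flask [[0.805, -0.1, 0.15]] [ 0.805 -0.1    0.15 ]
rack [[0.788, -0.161, 0.06], [0.802, -0.289, 0.06], [0.734, -0.296, 0.06], [0.713, -0.17, 0.06]] [ 0.759 -0.229  0.06 ]
restbase [[0.726, 0.166, 0.005], [0.667, 0.148, 0.005], [0.605, 0.301, 0.005]] [0.666 0.205 0.005]
```

View pics/crop1.png

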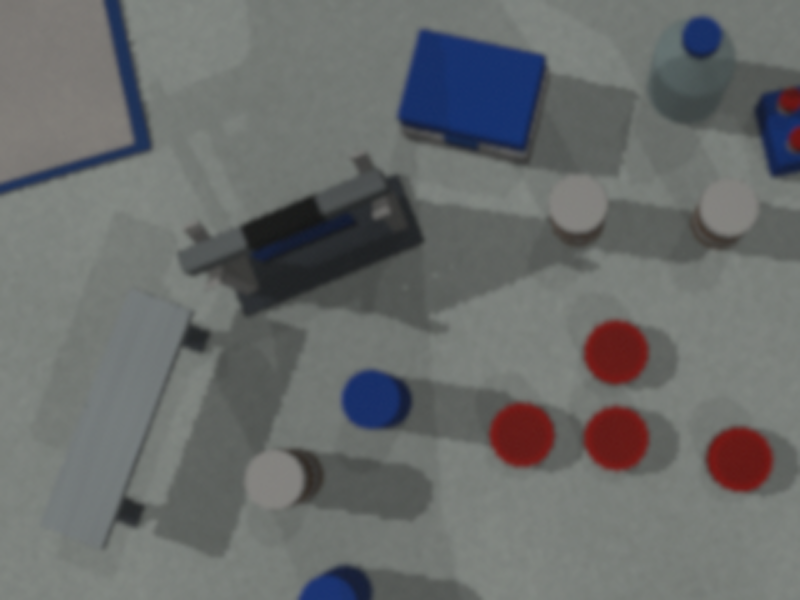

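Request:
{"method": "play_rows", "body": {
  "plan": [
    [[0.37, 0.69, 0, 0, 0, 0.0218, 1], [0.37, 0.69, 0, 0, 0, 0.0218, 1], [0.37, 0.69, 0, 0, 0, 0.0218, 1], [0.37, 0.69, 0, 0, 0, 0.0218, 1], [0.37, 0.69, 0, 0, 0, 0.0218, 1], [0.37, 0.69, 0, 0, 0, 0.0218, 1], [0.37, 0.69, 0, 0, 0, 0.0218, 1], [0.37, 0.69, 0, 0, 0, 0.0218, 1], [0.37, 0.69, 0, 0, 0, 0.0218, 1], [0.37, 0.69, 0, 0, 0, 0.0218, 1], [0.37, 0.69, 0, 0, 0, 0.0218, 1], [0.37, 0.69, 0, 0, 0, 0.0218, 1]]
  ]
}}

```text
time_s: 1.3
position: [0.4371, -0.1713, 0.2224]
tcp_rot: [[0.385, 0.923, -0.0], [0.923, -0.385, 0.0], [0.0, -0.0, -1.0]]
force: [1.0, 0.1, -0.3]
opening: 0.998
```

Request:
{"method": "play_rows", "body": {
  "plan": [
    [[0.37, 0.69, 0, 0, 0, 0.0218, 1], [0.37, 0.69, 0, 0, 0, 0.0218, 1], [0.37, 0.69, 0, 0, 0, 0.0218, 1], [0.37, 0.69, 0, 0, 0, 0.0218, 1], [0.37, 0.69, 0, 0, 0, 0.0218, 1], [0.37, 0.69, 0, 0, 0, 0.0218, 1], [0.37, 0.69, 0, 0, 0, 0.0218, 1], [0.37, 0.69, 0, 0, 0, 0.0218, 1], [0.37, 0.69, 0, 0, 0, 0.0218, 1], [0.37, 0.69, 0, 0, 0, 0.0218, 1], [0.37, 0.69, 0, 0, 0, 0.0218, 1], [0, 0, 0, 0, 0, 0, 1]]
  ]
}}

```text
time_s: 2.5
position: [0.6418, 0.2111, 0.2218]
tcp_rot: [[-0.353, 0.936, 0.002], [0.936, 0.353, 0.002], [0.001, 0.002, -1.0]]
force: [-0.3, 0.1, -0.1]
opening: 0.996
```

```bash
cat >> h.py <<'E'
def tell():
    s=read_state(); R=np.array(s['tcp_rot'])
    print('t',round(s['time_s'],1),'pos',np.round(s['position'],4),'yaw(y)',np.degrees(np.arctan2(R[1,1],R[0,1])).round(2),'z',R[:,2].round(3),'F',np.round(s['force'],1),'op',round(s['opening'],3),'q6',round(s['joint_positions'][5],0)); return s
E
python3 - <<'E'
from h import *
s=tell(); save(capture('wrist'),'w1')
E
```

```text
t 2.5 pos [0.6418 0.2111 0.2218] yaw(y) 20.64 z [ 0.002  0.002 -1.   ] F [-0.3  0.1 -0.1] op 0.996 q6 -12.0
```

View pics/w1.png

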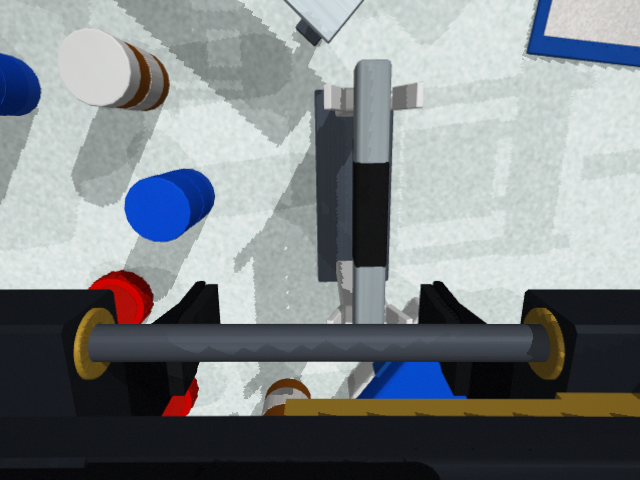

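The wrist view shows the bar running vertically from (374,62) to about (370,323). The black sleeve spans rows 163–266 and is centred at (371,214).

Run:
```python
from h import *
s=read_state(); c=cam('wrist',s)
P=[px2w(c,*p,.139) for p in [(371,163),(371,266),(374,62),(370,322)]]
print(np.round(P,4)); m=(P[0]+P[1])/2
d=P[2]-P[3]; print('mid',m,'yaw of bar normal',np.degrees(np.arctan2(d[1],d[0]))-90, 'len sleeve',np.linalg.norm(P[0]-P[1]))
print('delta',m-s['position'])
```

```text
[[0.6513 0.2703 0.139 ]
 [0.676  0.2105 0.139 ]
 [0.6316 0.3221 0.139 ]
 [0.6904 0.174  0.139 ]]
mid [0.66366807 0.2404236  0.139     ] yaw of bar normal 21.66093184458117 len sleeve 0.06471679222415527
delta [ 0.02324545  0.03176187 -0.08253435]
```

Request:
{"method": "play_rows", "body": {
  "plan": [
    [[0.47, 0.65, 0, 0, 0, 0.0072, 1], [0, 0, -0.5, 0, 0, 0, 1], [0, 0, -0.5, 0, 0, 0, 1], [0, 0, -0.5, 0, 0, 0, 1], [0, 0, -0.4, 0, 0, 0, 1], [0, 0, -0.38, 0, 0, 0, 1], [0, 0, 0, 0, 0, 0, 1], [0, 0, 0, 0, 0, 0, -1], [0, 0, 0, 0, 0, 0, -1], [0, 0, 0, 0, 0, 0, -1], [0, 0, 0, 0, 0, 0, -1], [0, 0, 0, 0, 0, 0, -1]]
  ]
}}

```text
time_s: 3.75
position: [0.6641, 0.2392, 0.1093]
tcp_rot: [[-0.369, 0.929, 0.001], [0.929, 0.369, 0.0], [-0.0, 0.001, -1.0]]
force: [0.3, 0.7, 0.5]
opening: 0.631
```

Run:
```python
from h import *
s=tell(); save(capture('scene'),'s1')
```

```text
t 3.8 pos [0.6641 0.2392 0.1093] yaw(y) 21.65 z [ 0.001  0.    -1.   ] F [0.3 0.7 0.5] op 0.631 q6 -11.0
```

Request:
{"method": "play_rows", "body": {
  "plan": [
    [[0, 0, 0, 0, 0, 0, -1], [0, 0, 0, 0, 0, 0, -1], [0, 0, 0, 0, 0, 0, -1], [0, 0, 0, 0, 0, 0, -1], [0, 0, 0, 0, 0, 0, -1], [0, 0, 0, 0, 0, 0, -1], [0, 0, 0, 0, 0, 0, -1], [0, 0, 0, 0, 0, 0, -1], [0, 0, 0, 0, 0, 0, -1], [0, 0, 0, 0, 0, 0, -1]]
  ]
}}

```text
time_s: 4.8
position: [0.6638, 0.2391, 0.1085]
tcp_rot: [[-0.369, 0.929, 0.0], [0.929, 0.369, -0.0], [-0.0, -0.0, -1.0]]
force: [0.6, 0.1, -0.0]
opening: 0.226
```

Run:
```python
from h import *
s=tell()
```

```text
t 4.8 pos [0.6638 0.2391 0.1085] yaw(y) 21.65 z [ 0. -0. -1.] F [ 0.6  0.1 -0. ] op 0.226 q6 -11.0
```

Request:
{"method": "play_rows", "body": {
  "plan": [
    [[0, 0, 0.4, 0, 0, 0, -1], [0, 0, 0.8, 0, 0, 0, -1], [0, 0, 0.8, 0, 0, 0, -1], [0, 0, 0.8, 0, 0, 0, -1], [0, 0, 0.4, 0, 0, 0, -1], [-0.289, -0.46, 0, 0, 0, -0.0443, -1], [-0.289, -0.46, 0, 0, 0, -0.0443, -1], [-0.289, -0.46, 0, 0, 0, -0.0443, -1], [-0.289, -0.46, 0, 0, 0, -0.0443, -1], [-0.289, -0.46, 0, 0, 0, -0.0443, -1], [-0.289, -0.46, 0, 0, 0, -0.0443, -1], [-0.289, -0.46, 0, 0, 0, -0.0443, -1]]
  ]
}}

```text
time_s: 6.0
position: [0.5609, 0.0772, 0.268]
tcp_rot: [[0.566, 0.824, -0.002], [0.824, -0.566, -0.0], [-0.001, -0.002, -1.0]]
force: [-0.7, 0.7, -2.1]
opening: 0.223
```

Request:
{"method": "play_rows", "body": {
  "plan": [
    [[-0.289, -0.46, 0, 0, 0, -0.0443, -1], [-0.289, -0.46, 0, 0, 0, -0.0443, -1], [-0.289, -0.46, 0, 0, 0, -0.0443, -1], [-0.289, -0.46, 0, 0, 0, -0.0443, -1], [-0.289, -0.46, 0, 0, 0, -0.0443, -1], [-0.289, -0.46, 0, 0, 0, -0.0443, -1], [-0.289, -0.46, 0, 0, 0, -0.0443, -1], [0, 0, 0, 0, 0, 0, -1], [0, 0, 0, 0, 0, 0, -1]]
  ]
}}

```text
time_s: 6.9
position: [0.4608, -0.083, 0.2684]
tcp_rot: [[1.0, -0.0, -0.001], [-0.0, -1.0, 0.001], [-0.001, -0.001, -1.0]]
force: [0.0, 0.2, -2.0]
opening: 0.23
```

```bash
cat >> h.py <<'E'
def reds(name='top'):
    im=capture(name); c=cam(name); hsv=cv2.cvtColor(im,cv2.COLOR_RGB2HSV)
    m=(((hsv[...,0]<8)|(hsv[...,0]>172))&(hsv[...,1]>150)&(hsv[...,2]>60)).astype(np.uint8)
    n,l,s,ce=cv2.connectedComponentsWithStats(m)
    for i in range(1,n):
        if s[i,4]>60:
            w=px2w(c,*ce[i],.022); d=w[:2]-[.523,-.3555]; a=np.radians(5.2)
            if w[0]>.7: continue
            print('red',ce[i].round(0),s[i,4],'w',w[:2].round(3),'pan',round(d[0]*np.cos(a)+d[1]*np.sin(a),3),round(-d[0]*np.sin(a)+d[1]*np.cos(a),3))
    return im
E
python3 - <<'E'
from h import *
s=tell(); save(reds('top'),'t1'); 
i=capture('scene'); c=cam('scene')
save(i,'s2')
E
```

```text
t 6.9 pos [ 0.4608 -0.083   0.2684] yaw(y) -90.01 z [-0.001  0.001 -1.   ] F [ 0.   0.2 -2. ] op 0.23 q6 66.0
red [346. 261.] 463 w [ 0.559 -0.028] pan 0.066 0.323
red [308. 293.] 471 w [0.488 0.058] pan 0.002 0.414
red [348. 287.] 106 w [ 0.501 -0.03 ] pan 0.007 0.326
```

View pics/s2.png

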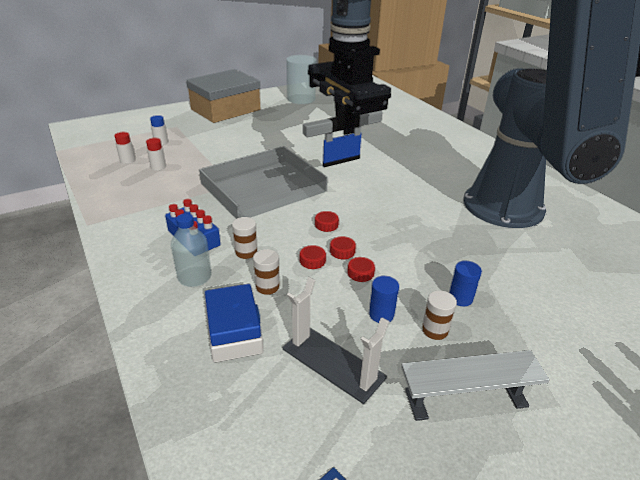

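The scene view shows the scraper hanging squarely in the gripper at (342,148). The four caps have not moved: (326,221), (343,247), (313,257), (361,269). Next I sweep the cap nearest the pan.

Request:
{"method": "play_rows", "body": {
  "plan": [
    [[0, 0, -0.76, 0, 0, 0, -1], [0, 0, -0.8, 0, 0, 0, -1], [0, 0, -0.8, 0, 0, 0, -1], [0, 0, -0.8, 0, 0, 0, -1], [0, 0, -0.4, 0, 0, 0, -1], [0, 0, -0.22, 0, 0, 0, -1], [0, -0.2, 0, 0, 0, 0, -1], [0, -0.2, 0, 0, 0, 0, -1], [0, -0.3, 0, 0, 0, 0, -1], [0, -0.3, 0, 0, 0, 0, -1], [0, -0.3, 0, 0, 0, 0, -1], [0, -0.3, 0, 0, 0, 0, -1]]
  ]
}}

```text
time_s: 8.2
position: [0.4617, -0.1649, 0.0802]
tcp_rot: [[1.0, -0.001, 0.001], [-0.001, -1.0, -0.001], [0.001, 0.001, -1.0]]
force: [1.1, 0.4, -1.9]
opening: 0.223
```

Request:
{"method": "play_rows", "body": {
  "plan": [
    [[0, -0.3, 0, 0, 0, 0, -1], [0, -0.3, 0, 0, 0, 0, -1], [0, -0.3, 0, 0, 0, 0, -1], [0, -0.3, 0, 0, 0, 0, -1], [0, -0.3, 0, 0, 0, 0, -1], [0, -0.3, 0, 0, 0, 0, -1], [0, -0.3, 0, 0, 0, 0, -1], [0, -0.3, 0, 0, 0, 0, -1], [0, -0.3, 0, 0, 0, 0, -1], [0, -0.3, 0, 0, 0, 0, -1]]
  ]
}}

```text
time_s: 9.2
position: [0.4614, -0.3141, 0.0795]
tcp_rot: [[1.0, 0.0, -0.0], [0.0, -1.0, 0.0], [-0.0, -0.0, -1.0]]
force: [-0.1, 0.1, -1.9]
opening: 0.227
```

Run:
```python
from h import *
s=tell(); reds('top'); save(capture('scene'),'s3')
```

```text
t 9.2 pos [ 0.4614 -0.3141  0.0795] yaw(y) -89.99 z [-0.  0. -1.] F [-0.1  0.1 -1.9] op 0.227 q6 44.0
red [346. 261.] 461 w [ 0.559 -0.028] pan 0.066 0.323
red [308. 293.] 470 w [0.488 0.058] pan 0.003 0.414
red [346. 295.] 465 w [ 0.483 -0.026] pan -0.01 0.331
```

View pics/s3.png

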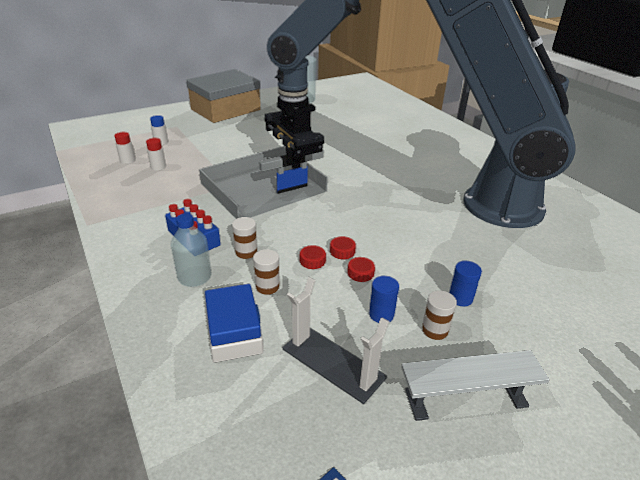

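The cap is hidden behind the blade at (292,180). The other three are untouched, so I finish the stroke and lift.

Request:
{"method": "play_rows", "body": {
  "plan": [
    [[0, -0.3, 0, 0, 0, 0, -1], [0, -0.3, 0, 0, 0, 0, -1], [0, -0.3, 0, 0, 0, 0, -1], [0, -0.3, 0, 0, 0, 0, -1], [0, -0.3, 0, 0, 0, 0, -1], [0, -0.3, 0, 0, 0, 0, -1], [0, -0.2, 0, 0, 0, 0, -1], [0, 0, 0, 0, 0, 0, -1], [0, 0.3, 0, 0, 0, 0, -1], [0, 0.1, 0.6, 0, 0, 0, -1], [0, 0.3, 0.8, 0, 0, 0, -1], [0, 0.8, 0.5, 0, 0, 0, -1]]
  ]
}}

```text
time_s: 10.5
position: [0.4627, -0.3392, 0.1768]
tcp_rot: [[1.0, -0.002, 0.004], [-0.002, -1.0, -0.004], [0.004, 0.004, -1.0]]
force: [1.5, 0.8, -0.9]
opening: 0.223
```

Run:
```python
from h import *
s=tell(); reds('top')
im=capture('wrist'); save(im,'w2')
```

```text
t 10.5 pos [ 0.4627 -0.3392  0.1768] yaw(y) -90.09 z [ 0.004 -0.004 -1.   ] F [ 1.5  0.8 -0.9] op 0.223 q6 43.0
red [346. 261.] 459 w [ 0.559 -0.028] pan 0.066 0.323
red [308. 293.] 474 w [0.488 0.058] pan 0.003 0.414
red [346. 295.] 466 w [ 0.483 -0.026] pan -0.01 0.331
```

View pics/w2.png

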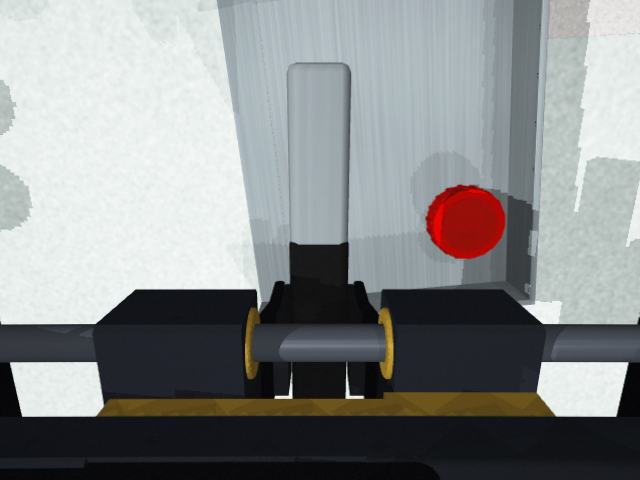

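The wrist view shows the cap flat on the pan floor at (466,221), near the back wall. Next is the cap at (0.559,-0.028), with the blade offset so it misses its neighbour.

Request:
{"method": "play_rows", "body": {
  "plan": [
    [[0.235, 0.818, 0, 0, 0, 0.0027, -1], [0.235, 0.818, 0, 0, 0, 0.0027, -1], [0.235, 0.818, 0, 0, 0, 0.0027, -1], [0.235, 0.818, 0, 0, 0, 0.0027, -1], [0.235, 0.818, 0, 0, 0, 0.0027, -1], [0.235, 0.818, 0, 0, 0, 0.0027, -1], [0.235, 0.818, 0, 0, 0, 0.0027, -1], [0.235, 0.818, 0, 0, 0, 0.0027, -1], [0.235, 0.818, 0, 0, 0, 0.0027, -1], [0, 0, 0, 0, 0, 0, -1], [0, 0, 0, 0, 0, 0, -1]]
  ]
}}

```text
time_s: 11.7
position: [0.5656, 0.0321, 0.1737]
tcp_rot: [[0.997, 0.08, -0.003], [0.08, -0.997, -0.0], [-0.003, -0.0, -1.0]]
force: [-0.8, -0.1, -1.9]
opening: 0.227
```

Run:
```python
from h import *
s=tell(); reds('top')
c=cam('wrist',s);R=0
# cap4 from w2 at its pose
s2=dict(tcp_rot=[[1,-.002,.004],[-.002,-1,-.004],[.004,.004,-1]],position=[.4627,-.3392,.1768])
c=cam('wrist',s2)
for nm,p,z in [('cap4',(466,221),.027),('corner top',(535,303),.045)]:
    w=px2w(c,*p,z); d=w[:2]-[.523,-.3555]; a=np.radians(5.2)
    print(nm,w.round(3),d[0]*np.cos(a)+d[1]*np.sin(a),-d[0]*np.sin(a)+d[1]*np.cos(a))
```

```text
t 11.7 pos [0.5656 0.0321 0.1737] yaw(y) -85.4 z [-0.003 -0.    -1.   ] F [-0.8 -0.1 -1.9] op 0.227 q6 77.0
red [306. 294.] 386 w [0.488 0.062] pan 0.003 0.419
red [355. 296.] 70 w [ 0.481 -0.047] pan -0.014 0.311
red [533. 299.] 513 w [ 0.462 -0.449] pan -0.07 -0.087
cap4 [ 0.468 -0.456  0.027] -0.0642291513722498 -0.09527099066944705
corner top [ 0.405 -0.51   0.045] -0.13102544123327303 -0.14301975701373015
```

Request:
{"method": "play_rows", "body": {
  "plan": [
    [[0, 0, -0.7, 0, 0, 0, -1], [0, 0, -0.7, 0, 0, 0, -1], [0, 0, -0.45, 0, 0, 0, -1], [0.019, -0.25, 0, 0, 0, 0, -1], [0.019, -0.25, 0, 0, 0, 0, -1], [0.023, -0.3, 0, 0, 0, 0, -1], [0.023, -0.3, 0, 0, 0, 0, -1], [0.023, -0.3, 0, 0, 0, 0, -1], [0.023, -0.3, 0, 0, 0, 0, -1], [0.023, -0.3, 0, 0, 0, 0, -1], [0.023, -0.3, 0, 0, 0, 0, -1], [0.023, -0.3, 0, 0, 0, 0, -1]]
  ]
}}

```text
time_s: 12.95
position: [0.5772, -0.1011, 0.082]
tcp_rot: [[0.997, 0.076, -0.0], [0.076, -0.997, 0.0], [-0.0, -0.0, -1.0]]
force: [1.0, -0.6, -1.5]
opening: 0.224
```

Request:
{"method": "play_rows", "body": {
  "plan": [
    [[0.023, -0.3, 0, 0, 0, 0, -1], [0.023, -0.3, 0, 0, 0, 0, -1], [0.023, -0.3, 0, 0, 0, 0, -1], [0.023, -0.3, 0, 0, 0, 0, -1], [0.023, -0.3, 0, 0, 0, 0, -1], [0.023, -0.3, 0, 0, 0, 0, -1], [0.023, -0.3, 0, 0, 0, 0, -1], [0.023, -0.3, 0, 0, 0, 0, -1], [0.023, -0.3, 0, 0, 0, 0, -1], [0.023, -0.3, 0, 0, 0, 0, -1], [0.023, -0.3, 0, 0, 0, 0, -1], [0.023, -0.3, 0, 0, 0, 0, -1]]
  ]
}}

```text
time_s: 14.15
position: [0.5911, -0.281, 0.082]
tcp_rot: [[0.997, 0.076, -0.0], [0.076, -0.997, 0.0], [-0.0, -0.0, -1.0]]
force: [-0.3, 1.0, -2.5]
opening: 0.227
```

Run:
```python
from h import *
s=tell(); reds('top')
```

```text
t 14.2 pos [ 0.5911 -0.281   0.082 ] yaw(y) -85.61 z [-0.  0. -1.] F [-0.3  1.  -2.5] op 0.227 q6 50.0
red [308. 293.] 468 w [0.488 0.057] pan 0.003 0.414
red [346. 295.] 465 w [ 0.483 -0.026] pan -0.01 0.331
```

Request:
{"method": "play_rows", "body": {
  "plan": [
    [[0.023, -0.3, 0, 0, 0, 0, -1], [0.023, -0.3, 0, 0, 0, 0, -1], [0.023, -0.3, 0, 0, 0, 0, -1], [0.023, -0.3, 0, 0, 0, 0, -1], [0.023, -0.3, 0, 0, 0, 0, -1], [0.023, -0.3, 0, 0, 0, 0, -1], [0.023, -0.3, 0, 0, 0, 0, -1], [0.01, -0.2, 0, 0, 0, 0, -1], [0, 0, 0, 0, 0, 0, -1], [-0.02, 0.3, 0, 0, 0, 0, -1], [0, 0.2, 0.9, 0, 0, 0, -1], [-0.3, 0.6, 0.9, 0, 0, 0.002, -1]]
  ]
}}

```text
time_s: 15.4
position: [0.5857, -0.342, 0.1667]
tcp_rot: [[0.997, 0.083, -0.0], [0.083, -0.997, 0.001], [-0.0, -0.001, -1.0]]
force: [0.5, -0.8, -0.6]
opening: 0.226
```

Run:
```python
from h import *
s=tell(); reds('top')
```

```text
t 15.4 pos [ 0.5857 -0.342   0.1667] yaw(y) -85.25 z [-0.     0.001 -1.   ] F [ 0.5 -0.8 -0.6] op 0.226 q6 46.0
red [308. 293.] 468 w [0.488 0.057] pan 0.003 0.414
red [346. 295.] 462 w [ 0.483 -0.026] pan -0.01 0.332
```

Request:
{"method": "play_rows", "body": {
  "plan": [
    [[-0.235, 0.793, 0, 0, 0, 0.0007, -1], [-0.235, 0.793, 0, 0, 0, 0.0007, -1], [-0.235, 0.793, 0, 0, 0, 0.0007, -1], [-0.235, 0.793, 0, 0, 0, 0.0007, -1], [-0.235, 0.793, 0, 0, 0, 0.0007, -1], [-0.235, 0.793, 0, 0, 0, 0.0007, -1], [-0.235, 0.793, 0, 0, 0, 0.0007, -1], [-0.235, 0.793, 0, 0, 0, 0.0007, -1], [-0.235, 0.793, 0, 0, 0, 0.0007, -1], [0, 0, 0, 0, 0, 0, -1], [0, 0, 0, 0, 0, 0, -1]]
  ]
}}

```text
time_s: 16.55
position: [0.4782, 0.0158, 0.1674]
tcp_rot: [[0.994, 0.106, -0.0], [0.106, -0.994, 0.0], [-0.0, -0.0, -1.0]]
force: [0.3, -1.0, -1.4]
opening: 0.225
```

Run:
```python
from h import *
s=tell(); save(reds('top'),'t2'); i=capture('wrist')
save(i,'w3')
```

```text
t 16.6 pos [0.4782 0.0158 0.1674] yaw(y) -83.9 z [-0.  0. -1.] F [ 0.3 -1.  -1.4] op 0.225 q6 72.0
red [522. 243.] 527 w [ 0.59 -0.43] pan 0.06 -0.081
red [532. 300.] 560 w [ 0.461 -0.448] pan -0.07 -0.086
```

View pics/w3.png

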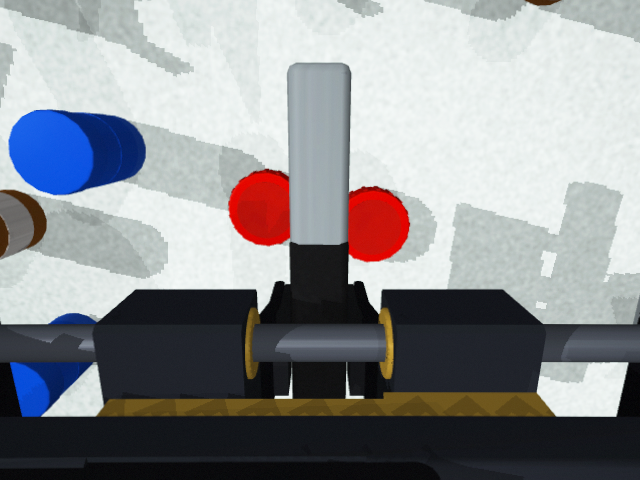

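Two caps now sit in the pan at pan coordinates (0.060,-0.081) and (-0.070,-0.086), as planned. In the wrist view the bar is centred over the gap between the caps at (265,208) and (375,224), so I descend and sweep.

Request:
{"method": "play_rows", "body": {
  "plan": [
    [[0, 0, -0.6, 0, 0, 0, -1], [0, 0, -0.6, 0, 0, 0, -1], [0, 0, -0.4, 0, 0, 0, -1], [0, 0, -0.15, 0, 0, 0, -1], [0.021, -0.2, 0, 0, 0, 0, -1], [0.026, -0.25, 0, 0, 0, 0, -1], [0.031, -0.298, 0, 0, 0, 0, -1], [0.031, -0.298, 0, 0, 0, 0, -1], [0.031, -0.298, 0, 0, 0, 0, -1], [0.031, -0.298, 0, 0, 0, 0, -1], [0.031, -0.298, 0, 0, 0, 0, -1], [0.031, -0.298, 0, 0, 0, 0, -1]]
  ]
}}

```text
time_s: 17.85
position: [0.4912, -0.0995, 0.0797]
tcp_rot: [[0.995, 0.102, 0.0], [0.102, -0.995, -0.0], [0.0, 0.0, -1.0]]
force: [0.1, -0.4, -2.1]
opening: 0.223
```

Request:
{"method": "play_rows", "body": {
  "plan": [
    [[0.031, -0.298, 0, 0, 0, 0, -1], [0.031, -0.298, 0, 0, 0, 0, -1], [0.031, -0.298, 0, 0, 0, 0, -1], [0.031, -0.298, 0, 0, 0, 0, -1], [0.031, -0.298, 0, 0, 0, 0, -1], [0.031, -0.298, 0, 0, 0, 0, -1], [0.031, -0.298, 0, 0, 0, 0, -1], [0.031, -0.298, 0, 0, 0, 0, -1], [0.031, -0.298, 0, 0, 0, 0, -1], [0.031, -0.298, 0, 0, 0, 0, -1], [0.031, -0.298, 0, 0, 0, 0, -1], [0.031, -0.298, 0, 0, 0, 0, -1]]
  ]
}}

```text
time_s: 19.05
position: [0.5098, -0.2781, 0.0796]
tcp_rot: [[0.995, 0.102, -0.0], [0.102, -0.995, 0.0], [-0.0, -0.0, -1.0]]
force: [0.1, -0.3, -1.1]
opening: 0.232
```

Run:
```python
from h import *
s=tell(); reds('top')
```

```text
t 19.1 pos [ 0.5098 -0.2781  0.0796] yaw(y) -84.12 z [-0.  0. -1.] F [ 0.1 -0.3 -1.1] op 0.232 q6 44.0
red [529. 237.] 99 w [ 0.603 -0.448] pan 0.071 -0.1
red [308. 293.] 467 w [0.488 0.057] pan 0.003 0.414
```

Request:
{"method": "play_rows", "body": {
  "plan": [
    [[0.031, -0.298, 0, 0, 0, 0, -1], [0.031, -0.298, 0, 0, 0, 0, -1], [0.031, -0.298, 0, 0, 0, 0, -1], [0.031, -0.298, 0, 0, 0, 0, -1], [0.031, -0.298, 0, 0, 0, 0, -1], [0.031, -0.298, 0, 0, 0, 0, -1], [0.021, -0.2, 0, 0, 0, 0, -1], [0.012, -0.12, 0, 0, 0, 0, -1], [0, 0, 0, 0, 0, 0, -1], [-0.03, 0.3, 0, 0, 0, 0, -1], [0, 0.2, 0.9, 0, 0, 0, -1], [-0.05, 0.6, 0.9, 0, 0, 0, -1]]
  ]
}}

```text
time_s: 20.3
position: [0.5162, -0.3285, 0.1657]
tcp_rot: [[0.995, 0.102, -0.002], [0.102, -0.995, 0.002], [-0.002, -0.002, -1.0]]
force: [1.1, -0.5, -0.8]
opening: 0.226
```

Run:
```python
from h import *
s=tell(); reds('top')
```

```text
t 20.3 pos [ 0.5162 -0.3285  0.1657] yaw(y) -84.17 z [-0.002  0.002 -1.   ] F [ 1.1 -0.5 -0.8] op 0.226 q6 41.0
red [522. 241.] 427 w [ 0.594 -0.432] pan 0.064 -0.082
red [308. 293.] 469 w [0.488 0.057] pan 0.003 0.414
```

Request:
{"method": "play_rows", "body": {
  "plan": [
    [[-0.064, 0.865, 0, 0, 0, -0.0006, -1], [-0.064, 0.865, 0, 0, 0, -0.0006, -1], [-0.064, 0.865, 0, 0, 0, -0.0006, -1], [-0.064, 0.865, 0, 0, 0, -0.0006, -1], [-0.064, 0.865, 0, 0, 0, -0.0006, -1], [-0.064, 0.865, 0, 0, 0, -0.0006, -1], [-0.064, 0.865, 0, 0, 0, -0.0006, -1], [-0.064, 0.865, 0, 0, 0, -0.0006, -1], [-0.064, 0.865, 0, 0, 0, -0.0006, -1], [-0.064, 0.865, 0, 0, 0, -0.0006, -1], [0, 0, 0, 0, 0, 0, -1], [0, 0, 0, 0, 0, 0, -1]]
  ]
}}

```text
time_s: 21.55
position: [0.483, 0.1047, 0.1662]
tcp_rot: [[0.996, 0.088, -0.001], [0.088, -0.996, -0.0], [-0.001, 0.0, -1.0]]
force: [0.3, 0.2, -2.3]
opening: 0.224
```

Run:
```python
from h import *
s=tell(); reds('top')
i=capture('wrist'); save(i,'w4'); hsv=cv2.cvtColor(i,cv2.COLOR_RGB2HSV)
m=(((hsv[...,0]<8)|(hsv[...,0]>172))&(hsv[...,1]>150)&(hsv[...,2]>60)).astype(np.uint8)
n,l,st,ce=cv2.connectedComponentsWithStats(m)
for k in range(1,n):
    if st[k,4]>300: print(st[k],ce[k],px2w(cam('wrist',s),*ce[k],.02))
```

```text
t 21.6 pos [0.483  0.1047 0.1662] yaw(y) -84.95 z [-0.001 -0.    -1.   ] F [ 0.3  0.2 -2.3] op 0.224 q6 84.0
red [522. 243.] 530 w [ 0.59 -0.43] pan 0.06 -0.081
red [517. 272.] 531 w [ 0.524 -0.415] pan -0.005 -0.059
red [307. 295.] 204 w [0.484 0.06 ] pan -0.001 0.417
red [532. 299.] 557 w [ 0.462 -0.448] pan -0.069 -0.086
[ 348  185   69   76 4221] [379.71949775 223.13409145] [0.49089946 0.05751442 0.02      ]
```

Request:
{"method": "play_rows", "body": {
  "plan": [
    [[0, 0, -0.6, 0, 0, 0, -1], [0, 0, -0.6, 0, 0, 0, -1], [0, 0, -0.4, 0, 0, 0, -1], [0, 0, -0.14, 0, 0, 0, -1], [0.017, -0.2, 0, 0, 0, 0, -1], [0.021, -0.25, 0, 0, 0, 0, -1], [0.025, -0.299, 0, 0, 0, 0, -1], [0.025, -0.299, 0, 0, 0, 0, -1], [0.025, -0.299, 0, 0, 0, 0, -1], [0.025, -0.299, 0, 0, 0, 0, -1], [0.025, -0.299, 0, 0, 0, 0, -1], [0.025, -0.299, 0, 0, 0, 0, -1]]
  ]
}}

```text
time_s: 22.85
position: [0.4952, -0.0114, 0.0805]
tcp_rot: [[0.997, 0.083, 0.003], [0.083, -0.997, -0.001], [0.003, 0.001, -1.0]]
force: [0.4, 0.1, -1.7]
opening: 0.23
```

Request:
{"method": "play_rows", "body": {
  "plan": [
    [[0.025, -0.299, 0, 0, 0, 0, -1], [0.025, -0.299, 0, 0, 0, 0, -1], [0.025, -0.299, 0, 0, 0, 0, -1], [0.025, -0.299, 0, 0, 0, 0, -1], [0.025, -0.299, 0, 0, 0, 0, -1], [0.025, -0.299, 0, 0, 0, 0, -1], [0.025, -0.299, 0, 0, 0, 0, -1], [0.025, -0.299, 0, 0, 0, 0, -1], [0.025, -0.299, 0, 0, 0, 0, -1], [0.025, -0.299, 0, 0, 0, 0, -1], [0.025, -0.299, 0, 0, 0, 0, -1], [0.025, -0.299, 0, 0, 0, 0, -1]]
  ]
}}

```text
time_s: 24.05
position: [0.5093, -0.19, 0.0792]
tcp_rot: [[0.996, 0.084, -0.0], [0.084, -0.996, 0.0], [-0.0, -0.0, -1.0]]
force: [0.4, 0.3, -1.6]
opening: 0.229
```

Request:
{"method": "play_rows", "body": {
  "plan": [
    [[0.025, -0.299, 0, 0, 0, 0, -1], [0.025, -0.299, 0, 0, 0, 0, -1], [0.025, -0.299, 0, 0, 0, 0, -1], [0.025, -0.299, 0, 0, 0, 0, -1], [0.025, -0.299, 0, 0, 0, 0, -1], [0.025, -0.299, 0, 0, 0, 0, -1], [0.025, -0.299, 0, 0, 0, 0, -1], [0.021, -0.2, 0, 0, 0, 0, -1], [0.012, -0.15, 0, 0, 0, 0, -1], [0, 0, 0, 0, 0, 0, -1], [-0.03, 0.3, 0, 0, 0, 0, -1], [0, 0.2, 0.9, 0, 0, 0, -1]]
  ]
}}

```text
time_s: 25.25
position: [0.5131, -0.2802, 0.1184]
tcp_rot: [[0.996, 0.084, -0.014], [0.084, -0.996, 0.012], [-0.013, -0.013, -1.0]]
force: [-0.8, 1.0, -1.1]
opening: 0.225
```

Request:
{"method": "play_rows", "body": {
  "plan": [
    [[0, 0.7, 0.7, 0, 0, 0.01, -1], [0, 0.9, 0.7, 0, 0, 0.04, -1], [0, 0.9, 0.4, 0, 0, 0.04, -1], [0, 0.9, 0, 0, 0, 0.04, -1], [0, 0.9, 0, 0, 0, 0.04, -1], [0, 0.9, 0, 0, 0, 0.04, -1], [0, 0.9, 0, 0, 0, 0.04, -1], [0, 0, 0, 0, 0, 0, -1]]
  ]
}}

```text
time_s: 26.05
position: [0.5147, 0.0206, 0.2096]
tcp_rot: [[0.638, 0.77, -0.004], [0.77, -0.638, 0.003], [0.0, -0.005, -1.0]]
force: [-0.3, -0.5, -1.7]
opening: 0.222
```

Run:
```python
from h import *
s=tell(); i=reds('top'); save(i,'t3')
```

```text
t 26.1 pos [0.5147 0.0206 0.2096] yaw(y) -39.67 z [-0.004  0.003 -1.   ] F [-0.3 -0.5 -1.7] op 0.222 q6 29.0
red [522. 243.] 531 w [ 0.59 -0.43] pan 0.06 -0.081
red [518. 272.] 507 w [ 0.524 -0.416] pan -0.005 -0.06
red [487. 274.] 516 w [ 0.522 -0.344] pan -0.0 0.012
red [533. 299.] 518 w [ 0.462 -0.449] pan -0.069 -0.088
```

View pics/t3.png

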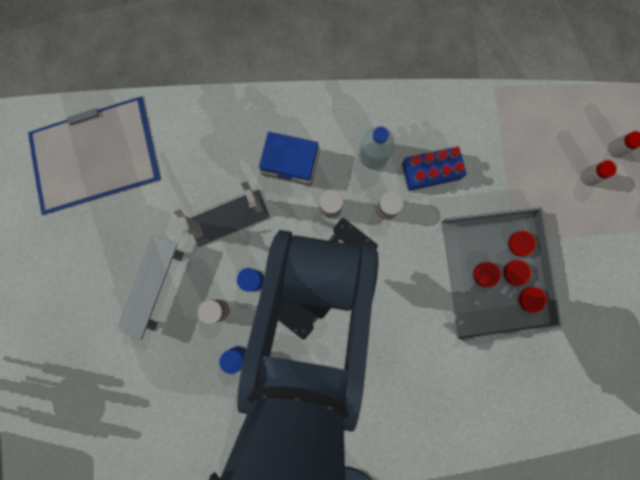

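The top view shows all four caps in the pan at (522,243), (518,272), (487,274) and (533,299), well past the ramp, and none left on the bench. Now the scraper goes back to its rest.

Request:
{"method": "play_rows", "body": {
  "plan": [
    [[0, 0, 0.6, 0, 0, 0.0, -1], [0.372, 0.546, 0.58, 0, 0, 0.0426, -1], [0.372, 0.546, 0, 0, 0, 0.0426, -1], [0.372, 0.546, 0, 0, 0, 0.0426, -1], [0.372, 0.546, 0, 0, 0, 0.0426, -1], [0.372, 0.546, 0, 0, 0, 0.0426, -1], [0.372, 0.546, 0, 0, 0, 0.0426, -1], [0.372, 0.546, 0, 0, 0, 0.0426, -1], [0.372, 0.546, 0, 0, 0, 0.0426, -1], [0, 0, 0, 0, 0, 0, -1], [0, 0, 0, 0, 0, 0, -1], [0, 0, 0, 0, 0, 0, -1]]
  ]
}}

```text
time_s: 27.3
position: [0.666, 0.2307, 0.2683]
tcp_rot: [[-0.359, 0.933, -0.002], [0.933, 0.359, -0.001], [-0.0, -0.002, -1.0]]
force: [-0.1, -0.1, -2.2]
opening: 0.226
```

Run:
```python
from h import *
s=tell();  save(capture('wrist'),'w5')
```

```text
t 27.3 pos [0.666  0.2307 0.2683] yaw(y) 21.03 z [-0.002 -0.001 -1.   ] F [-0.1 -0.1 -2.2] op 0.226 q6 -11.0
```

View pics/w5.png

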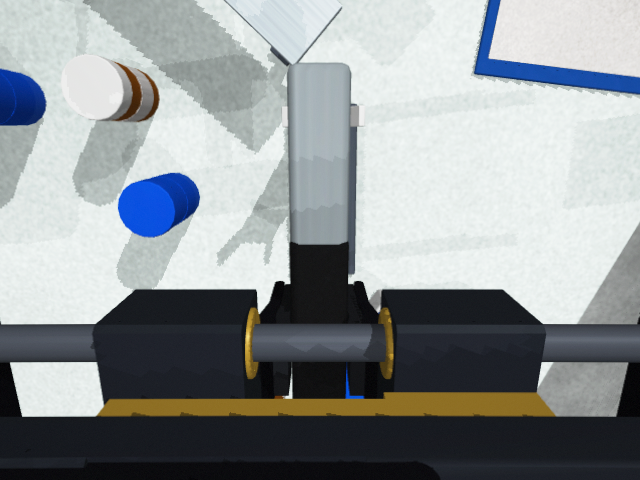

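Request:
{"method": "play_rows", "body": {
  "plan": [
    [[-0.044, 0.168, 0, 0, 0, 0.0034, -1], [0, 0, 0, 0, 0, 0, -1], [0, 0, -0.7, 0, 0, 0, -1], [0, 0, -0.8, 0, 0, 0, -1], [0, 0, -0.5, 0, 0, 0, -1], [0, 0, 0, 0, 0, 0, -1]]
  ]
}}

```text
time_s: 27.95
position: [0.6612, 0.2395, 0.1641]
tcp_rot: [[-0.37, 0.929, -0.01], [0.929, 0.37, -0.002], [0.002, -0.01, -1.0]]
force: [-0.8, 0.1, -2.4]
opening: 0.228
```

Run:
```python
from h import *
s=tell();
```

```text
t 27.9 pos [0.6612 0.2395 0.1641] yaw(y) 21.74 z [-0.01  -0.002 -1.   ] F [-0.8  0.1 -2.4] op 0.228 q6 -11.0
```

Request:
{"method": "play_rows", "body": {
  "plan": [
    [[0, 0, 0, 0, 0, 0, -1], [0, 0, 0, 0, 0, 0, -1], [0, 0, 0, 0, 0, 0, -1]]
  ]
}}

```text
time_s: 28.25
position: [0.6662, 0.2407, 0.1715]
tcp_rot: [[-0.371, 0.929, 0.005], [0.929, 0.371, 0.001], [-0.001, 0.005, -1.0]]
force: [0.7, -0.5, -2.1]
opening: 0.227
```

Request:
{"method": "play_rows", "body": {
  "plan": [
    [[0, 0, 0, 0, 0, 0, -1], [0, 0, -0.2, 0, 0, 0, -1], [0, 0, -0.2, 0, 0, 0, -1], [0, 0, -0.2, 0, 0, 0, -1], [0, 0, -0.2, 0, 0, 0, -1], [0, 0, -0.15, 0, 0, 0, -1], [0, 0, -0.1, 0, 0, 0, -1], [0, 0, -0.07, 0, 0, 0, -1], [0, 0, 0, 0, 0, 0, -1], [0, 0, 0, 0, 0, 0, -1]]
  ]
}}

```text
time_s: 29.25
position: [0.665, 0.2405, 0.1132]
tcp_rot: [[-0.371, 0.929, 0.001], [0.929, 0.371, 0.0], [-0.0, 0.001, -1.0]]
force: [0.2, -0.3, -1.4]
opening: 0.23
```

Run:
```python
from h import *
s=tell();
```

```text
t 29.2 pos [0.665  0.2405 0.1132] yaw(y) 21.76 z [ 0.001  0.    -1.   ] F [ 0.2 -0.3 -1.4] op 0.23 q6 -11.0
```

Request:
{"method": "play_rows", "body": {
  "plan": [
    [[-0.02, -0.02, -0.05, 0, 0, 0, -1], [0, 0, -0.04, 0, 0, 0, -1], [0, 0, 0, 0, 0, 0, -1], [0, 0, 0, 0, 0, 0, -1]]
  ]
}}

```text
time_s: 29.65
position: [0.6638, 0.2394, 0.1086]
tcp_rot: [[-0.371, 0.929, 0.0], [0.929, 0.371, -0.0], [-0.0, 0.0, -1.0]]
force: [0.9, 0.4, -2.4]
opening: 0.23
```

Run:
```python
from h import *
s=tell();
```

```text
t 29.6 pos [0.6638 0.2394 0.1086] yaw(y) 21.75 z [ 0. -0. -1.] F [ 0.9  0.4 -2.4] op 0.23 q6 -11.0
```

Request:
{"method": "play_rows", "body": {
  "plan": [
    [[0, 0, -0.02, 0, 0, 0, -1], [0, 0, 0, 0, 0, 0, -1], [0, 0, 0, 0, 0, 0, 0], [0, 0, 0, 0, 0, 0, 0], [0, 0, 0, 0, 0, 0, 0.2], [0, 0, 0, 0, 0, 0, 0.2], [0, 0, 0, 0, 0, 0, 0.2], [0, 0, 0, 0, 0, 0, 0.2], [0, 0, 0, 0, 0, 0, 0.2], [0, 0, 0, 0, 0, 0, 0.2], [0, 0, 0, 0, 0, 0, 0.2]]
  ]
}}

```text
time_s: 30.75
position: [0.6637, 0.2394, 0.1074]
tcp_rot: [[-0.371, 0.929, 0.0], [0.929, 0.371, 0.0], [0.0, 0.0, -1.0]]
force: [0.3, 0.0, -0.4]
opening: 0.597
```

Request:
{"method": "play_rows", "body": {
  "plan": [
    [[0, 0, 0.3, 0, 0, 0, 0.2], [0, 0, 0.6, 0, 0, 0, 0.2], [0, 0, 0.8, 0, 0, 0, 1], [0, 0, 0.8, 0, 0, 0, 1], [0, 0, 0.3, 0, 0, 0, 1], [0, 0, 0, 0, 0, 0, 1]]
  ]
}}

```text
time_s: 31.35
position: [0.6656, 0.2399, 0.2519]
tcp_rot: [[-0.371, 0.929, 0.008], [0.929, 0.371, 0.002], [-0.001, 0.008, -1.0]]
force: [-0.5, 0.6, -0.1]
opening: 0.876
```

Run:
```python
from h import *
s=tell();  save(capture('scene'),'s4'); reds('top')
```

```text
t 31.4 pos [0.6656 0.2399 0.2519] yaw(y) 21.76 z [ 0.008  0.002 -1.   ] F [-0.5  0.6 -0.1] op 0.876 q6 -11.0
red [522. 243.] 505 w [ 0.59 -0.43] pan 0.06 -0.08
red [517. 272.] 502 w [ 0.524 -0.415] pan -0.005 -0.06
red [487. 274.] 518 w [ 0.522 -0.344] pan -0.0 0.012
red [533. 299.] 514 w [ 0.462 -0.449] pan -0.07 -0.088
```

View pics/s4.png

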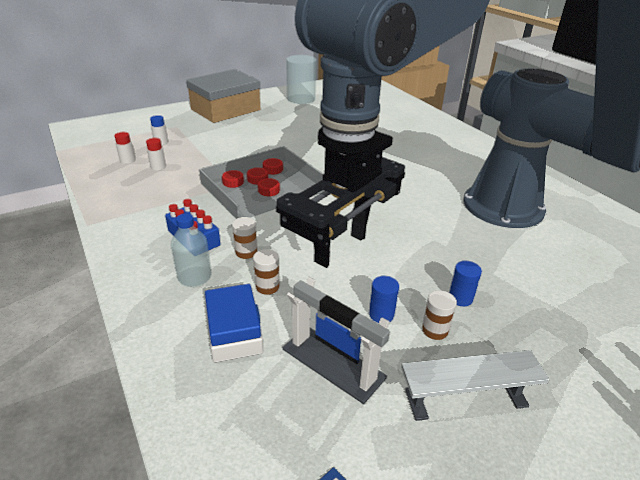

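The scraper lies on both saddles again, as at the start, with the bar at (340,310). All four caps are in the pan. Now the jars, gripper open: first the one at (0.681,0.003).

Request:
{"method": "play_rows", "body": {
  "plan": [
    [[0.057, -0.788, 0, 0, 0, 0.0413, 1], [0.057, -0.788, 0, 0, 0, 0.0413, 1], [0.057, -0.788, 0, 0, 0, 0.0413, 1], [0.057, -0.788, 0, 0, 0, 0.0413, 1], [0.057, -0.788, 0, 0, 0, 0.0413, 1], [0.057, -0.788, 0, 0, 0, 0.0413, 1], [0, 0, 0, 0, 0, 0, 1], [0, 0, 0, 0, 0, 0, 1], [0, 0, 0, 0, 0, 0, 1]]
  ]
}}

```text
time_s: 32.35
position: [0.6798, 0.004, 0.2455]
tcp_rot: [[-0.916, 0.401, -0.004], [0.401, 0.916, 0.001], [0.004, -0.0, -1.0]]
force: [-0.1, -0.5, 0.1]
opening: 1.0
```

Run:
```python
from h import *
s=tell(); i=capture('wrist'); save(i,'w6')
c=cam('wrist',s)
print(w2px(c,[[.681,.003,.08],[.674,-.124,.08],[.681+.025,.003,.08],[.681-.025,.003,.08]]).round(0))
print(s['qvel'])
```

```text
t 32.4 pos [0.6798 0.004  0.2455] yaw(y) 66.35 z [-0.004  0.001 -1.   ] F [-0.1 -0.5  0.1] op 1.0 q6 -75.0
[[318. 223.]
 [179. 274.]
 [330. 250.]
 [306. 196.]]
[ 9.33071640e-01 -6.58242310e-01 -5.18675114e-01 -1.97756015e-01
  4.96856033e-04 -1.89655993e-01]
```

View pics/w6.png

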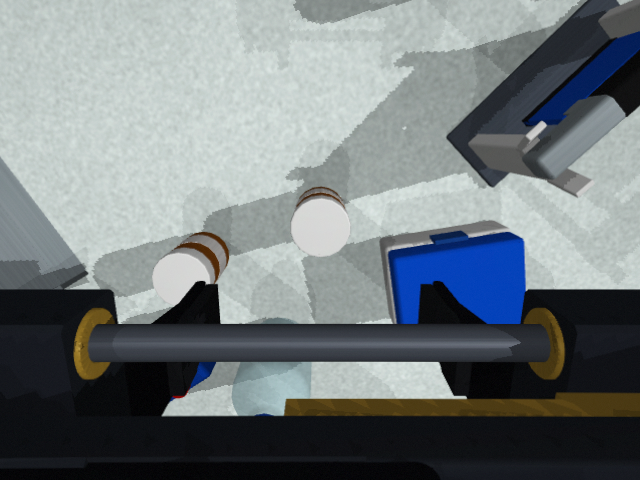

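Jar 1's lid is at (320,227), within about 3 mm of the prediction, and jar 2's is at (183,276). Descending to grip jar 1.

Request:
{"method": "play_rows", "body": {
  "plan": [
    [[0.06, 0, -0.6, 0, 0, 0, 1], [0, 0, -0.9, 0, 0, 0, 1], [0, 0, -0.9, 0, 0, 0, 1], [0, 0, -0.9, 0, 0, 0, 1], [0, 0, -0.6, 0, 0, 0, 1], [0, 0, -0.3, 0, 0, 0, 1], [0, 0, -0.13, 0, 0, 0, 1], [0, 0, 0, 0, 0, 0, -1], [0, 0, 0, 0, 0, 0, -1], [0, 0, 0, 0, 0, 0, -1], [0, 0, 0, 0, 0, 0, -1], [0, 0, 0, 0, 0, 0, -1]]
  ]
}}

```text
time_s: 33.6
position: [0.6844, 0.0028, 0.032]
tcp_rot: [[-0.916, 0.401, 0.002], [0.401, 0.916, -0.0], [-0.002, 0.0, -1.0]]
force: [0.6, -0.5, -0.2]
opening: 0.632
```

Request:
{"method": "play_rows", "body": {
  "plan": [
    [[0, 0, 0, 0, 0, 0, -1], [0, 0, 0, 0, 0, 0, -1], [0, 0, 0, 0, 0, 0, -1], [0, 0, 0.3, 0, 0, 0, -1], [0, 0, 0.8, 0, 0, 0, -1], [0, 0, 0.9, 0, 0, 0, -1], [0, 0, 0.9, 0, 0, 0, -1], [0, 0, 0.7, 0, 0, 0, -1], [0, 0, 0.4, 0, 0, 0, -1], [0, 0, 0, 0, 0, 0, -1]]
  ]
}}

```text
time_s: 34.6
position: [0.6859, 0.0027, 0.2356]
tcp_rot: [[-0.916, 0.401, 0.008], [0.401, 0.916, -0.001], [-0.008, 0.002, -1.0]]
force: [-0.4, -0.4, -1.9]
opening: 0.564
```

Run:
```python
from h import *
s=tell()
```

```text
t 34.6 pos [0.6859 0.0027 0.2356] yaw(y) 66.37 z [ 0.008 -0.001 -1.   ] F [-0.4 -0.4 -1.9] op 0.564 q6 -75.0
```

Request:
{"method": "play_rows", "body": {
  "plan": [
    [[-0.251, 0.804, 0, 0, 0, 0, -1], [-0.251, 0.804, 0, 0, 0, 0, -1], [-0.251, 0.804, 0, 0, 0, 0, -1], [-0.251, 0.804, 0, 0, 0, 0, -1], [-0.251, 0.804, 0, 0, 0, 0, -1], [-0.251, 0.804, 0, 0, 0, 0, -1], [-0.251, 0.804, 0, 0, 0, 0, -1], [-0.251, 0.804, 0, 0, 0, 0, -1], [-0.251, 0.804, 0, 0, 0, 0, -1], [0, 0, 0, 0, 0, 0, -1], [0, 0, 0, 0, 0, 0, -1], [0, 0, 0, 0, 0, 0, -1]]
  ]
}}

```text
time_s: 35.8
position: [0.5704, 0.3637, 0.2294]
tcp_rot: [[-0.916, 0.401, -0.002], [0.401, 0.916, -0.002], [0.001, -0.002, -1.0]]
force: [-0.2, -0.4, -1.8]
opening: 0.569
```

Run:
```python
from h import *
s=tell(); i=capture('wrist'); save(i,'w7')
c=cam('wrist',s)
print(w2px(c,[[.618,.376,.07],[.601,.32,.07],[.396,.41,.07],[.411,.466,.07]]).round(0))
```

```text
t 35.8 pos [0.5704 0.3637 0.2294] yaw(y) 66.33 z [-0.002 -0.002 -1.   ] F [-0.2 -0.4 -1.8] op 0.569 q6 -43.0
[[355. 268.]
 [286. 275.]
 [279. -28.]
 [362. -43.]]
```

View pics/w7.png

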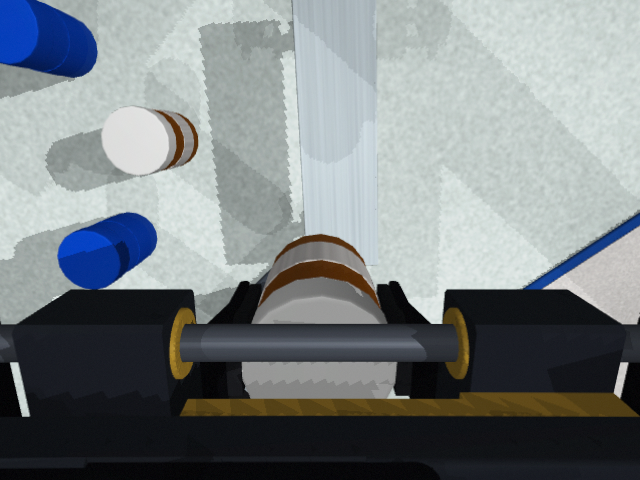

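Run:
```python
from h import *
s=read_state(); c=cam('wrist',s)
print(w2px(c,[[.455,.263,.08],[.519,.177,.08]]).round(0))
for p in [(292,0),(305,235),(377,0),(377,265)]: print(p,px2w(c,*p,.07).round(4))
# top camera edges: enlarge ledge
im=cv2.imread('pics/t3.png'); ct=cam('top')
cr=im[220:350,100:240]; cv2.imwrite('pics/crop2.png',cv2.resize(cr,None,fx=4.3,fy=4.3,interpolation=cv2.INTER_CUBIC))
```

```text
[[133. 139.]
 [ 82. 258.]]
(292, 0) [0.4159 0.4109 0.07  ]
(305, 235) [0.576  0.3488 0.07  ]
(377, 0) [0.4401 0.4658 0.07  ]
(377, 265) [0.6239 0.3934 0.07  ]
```

View pics/crop2.png

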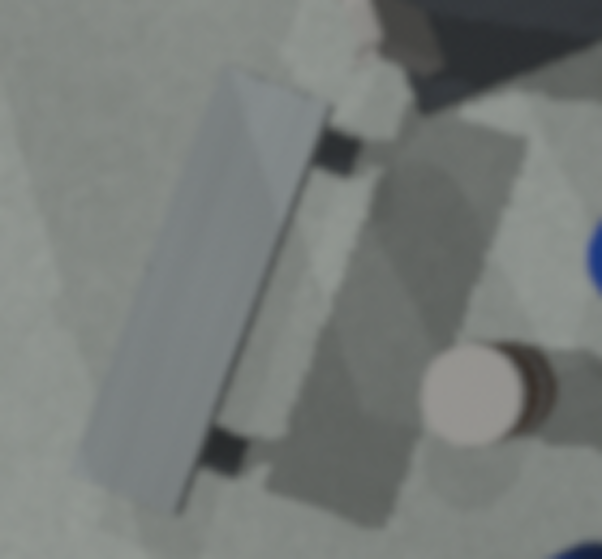

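The enlarged top view puts the ledge corners at (152.3,235.3), (176.7,244.2), (141.4,339.1) and (117.4,329.3). My first reading of the far end was about 8 px off, so I recompute the ledge.

Run:
```python
from h import *
c=cam('top')
P=np.array([px2w(c,*p,.07)[:2] for p in [(152.3,235.3),(176.7,244.2),(141.4,339.1),(117.4,329.3)]])
print(P.round(4)); m=P.mean(0); a=(P[0]+P[1]-P[2]-P[3])/2; L=np.linalg.norm(a);a/=L
print('top centre',m,'L',L,'ang',np.degrees(np.arctan2(a[1],a[0])), 'widths',np.linalg.norm(P[0]-P[1]),np.linalg.norm(P[2]-P[3]))
# wrist edges
l=np.array([[.4159,.4109],[.576,.3488]]); r=np.array([[.4401,.4658],[.6239,.3934]])
for e in (l,r): d=e[1]-e[0]; print('wrist edge ang',np.degrees(np.arctan2(d[1],d[0])))
n=np.array([-a[1],a[0]])
print('offset across of wrist edges from top centre',[(e.mean(0)-m)@n for e in (l,r)])
for k in (.07,0,-.07): print(k,(m+k*a).round(4))
```

```text
[[0.6196 0.3938]
 [0.5989 0.3388]
 [0.3961 0.4157]
 [0.417  0.4699]]
top centre [0.50788199 0.40455763] L 0.21666840645755756 ang -20.686321395844505 widths 0.05869330874924644 0.058096211591136586
wrist edge ang -21.20040518503473
wrist edge ang -21.499798843800768
offset across of wrist edges from top centre [np.float64(-0.02732967751152034), np.float64(0.03194757686574131)]
0.07 [0.5734 0.3798]
0 [0.5079 0.4046]
-0.07 [0.4424 0.4293]
```

Request:
{"method": "play_rows", "body": {
  "plan": [
    [[0.06, 0.32, 0, 0, 0, 0.0147, -1], [0, 0, 0, 0, 0, 0, -1], [0, 0, -0.5, 0, 0, 0, -1], [0, 0, -0.6, 0, 0, 0, -1], [0, 0, -0.6, 0, 0, 0, -1], [0, 0, -0.3, 0, 0, 0, -1], [0, 0, -0.2, 0, 0, 0, -1], [0, 0, -0.2, 0, 0, 0, -1], [0, 0, 0, 0, 0, 0, -1], [0, 0, 0, 0, 0, 0, -1]]
  ]
}}

```text
time_s: 36.85
position: [0.5745, 0.381, 0.1118]
tcp_rot: [[-0.934, 0.358, 0.001], [0.358, 0.934, 0.001], [-0.001, 0.001, -1.0]]
force: [-0.4, 0.3, -0.5]
opening: 0.569
```

Run:
```python
from h import *
s=tell()
```

```text
t 36.9 pos [0.5745 0.381  0.1118] yaw(y) 68.99 z [ 0.001  0.001 -1.   ] F [-0.4  0.3 -0.5] op 0.569 q6 -45.0
```

Request:
{"method": "play_rows", "body": {
  "plan": [
    [[0, 0, -0.1, 0, 0, 0, -1], [0, 0, -0.08, 0, 0, 0, -1], [0, 0, -0.02, 0, 0, 0, -1], [0, 0, 0, 0, 0, 0, -1], [0, 0, 0, 0, 0, 0, 0.4], [0, 0, 0, 0, 0, 0, 0.4], [0, 0, 0, 0, 0, 0, 0.6], [0, 0, 0, 0, 0, 0, 0.8], [0, 0, 0, 0, 0, 0, 0.8], [0, 0, 0, 0, 0, 0, 0.8]]
  ]
}}

```text
time_s: 37.85
position: [0.5739, 0.3808, 0.1008]
tcp_rot: [[-0.934, 0.358, -0.0], [0.358, 0.934, -0.0], [0.0, -0.0, -1.0]]
force: [0.0, -0.2, -0.9]
opening: 0.884
```

Request:
{"method": "play_rows", "body": {
  "plan": [
    [[0, 0, 0.2, 0, 0, 0, 0.8], [0, 0, 0.6, 0, 0, 0, 0.8], [0, 0, 0.9, 0, 0, 0, 1], [0, 0, 0.9, 0, 0, 0, 1], [0, 0, 0.3, 0, 0, 0, 1], [0, 0, 0, 0, 0, 0, 1], [0, 0, 0, 0, 0, 0, 1]]
  ]
}}

```text
time_s: 38.55
position: [0.5734, 0.3806, 0.2458]
tcp_rot: [[-0.934, 0.358, -0.0], [0.358, 0.934, -0.0], [0.0, -0.0, -1.0]]
force: [-0.5, -0.1, -1.3]
opening: 0.995
```

Run:
```python
from h import *
s=tell(); save(capture('scene'),'s5')
```

```text
t 38.5 pos [0.5734 0.3806 0.2458] yaw(y) 69.01 z [-0. -0. -1.] F [-0.5 -0.1 -1.3] op 0.995 q6 -45.0
```

View pics/s5.png

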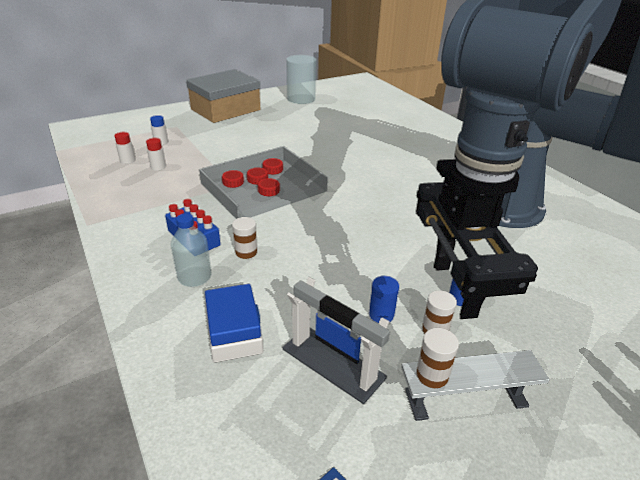

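Jar 1 stands upright on the ledge at (437,360). Jar 3 is next.

Request:
{"method": "play_rows", "body": {
  "plan": [
    [[-0.59, -0.58, 0, 0, 0, 0, 1], [-0.59, -0.58, 0, 0, 0, 0, 1], [-0.59, -0.58, 0, 0, 0, 0, 1], [-0.59, -0.58, 0, 0, 0, 0, 1], [0, 0, -0.5, 0, 0, 0, 1], [0, 0, -0.9, 0, 0, 0, 1], [0, 0, -0.9, 0, 0, 0, 1], [0, 0, -0.9, 0, 0, 0, 1], [0, 0, -0.6, 0, 0, 0, 1], [0, 0, -0.3, 0, 0, 0, 1], [0, 0, -0.18, 0, 0, 0, 1], [0, 0, 0, 0, 0, 0, 1]]
  ]
}}

```text
time_s: 39.8
position: [0.4542, 0.2642, 0.0299]
tcp_rot: [[-0.934, 0.358, -0.005], [0.358, 0.934, -0.002], [0.004, -0.003, -1.0]]
force: [0.4, -0.9, 0.7]
opening: 1.004
```

Request:
{"method": "play_rows", "body": {
  "plan": [
    [[0, 0, 0, 0, 0, 0, -1], [0, 0, 0, 0, 0, 0, -1], [0, 0, 0, 0, 0, 0, -1], [0, 0, 0, 0, 0, 0, -1], [0, 0, 0, 0, 0, 0, -1], [0, 0, 0, 0, 0, 0, -1], [0, 0, 0, 0, 0, 0, -1], [0, 0, 0, 0, 0, 0, -1]]
  ]
}}

```text
time_s: 40.6
position: [0.4558, 0.2646, 0.0323]
tcp_rot: [[-0.934, 0.358, -0.0], [0.358, 0.934, -0.0], [-0.0, -0.0, -1.0]]
force: [-1.1, -2.3, 5.3]
opening: 0.568
```

Run:
```python
from h import *
s=tell()
```

```text
t 40.6 pos [0.4558 0.2646 0.0323] yaw(y) 69.02 z [-0. -0. -1.] F [-1.1 -2.3  5.3] op 0.568 q6 -51.0
```

Request:
{"method": "play_rows", "body": {
  "plan": [
    [[0, 0, 0.3, 0, 0, 0, -1], [0, 0, 0.8, 0, 0, 0, -1], [0, 0, 0.9, 0, 0, 0, -1], [0, 0, 0.8, 0, 0, 0, -1], [0, 0, 0.2, 0, 0, 0, -1], [-0.043, 0.553, 0, 0, 0, 0, -1], [-0.043, 0.553, 0, 0, 0, 0, -1], [-0.043, 0.553, 0, 0, 0, 0, -1], [-0.043, 0.553, 0, 0, 0, 0, -1], [-0.043, 0.553, 0, 0, 0, 0, -1], [-0.043, 0.553, 0, 0, 0, 0, -1], [0, 0, 0, 0, 0, 0, -1]]
  ]
}}

```text
time_s: 41.8
position: [0.4419, 0.4337, 0.1798]
tcp_rot: [[-0.935, 0.356, -0.001], [0.356, 0.935, 0.001], [0.002, 0.0, -1.0]]
force: [0.2, -0.9, -2.0]
opening: 0.573
```

Request:
{"method": "play_rows", "body": {
  "plan": [
    [[0, 0, 0, 0, 0, 0, -1], [0, 0, -0.4, 0, 0, 0, -1], [0, 0, -0.6, 0, 0, 0, -1], [0, 0, -0.5, 0, 0, 0, -1], [0, 0, -0.3, 0, 0, 0, -1], [0, 0, -0.2, 0, 0, 0, -1], [0, 0, 0, 0, 0, 0, -1], [0, 0, 0, 0, 0, 0, -1]]
  ]
}}

```text
time_s: 42.6
position: [0.4441, 0.4281, 0.0862]
tcp_rot: [[-0.934, 0.358, 0.002], [0.358, 0.934, -0.003], [-0.003, -0.002, -1.0]]
force: [-3.3, -8.5, 23.3]
opening: 0.571
```

Run:
```python
from h import *
s=tell()
```

```text
t 42.6 pos [0.4441 0.4281 0.0862] yaw(y) 69.04 z [ 0.002 -0.003 -1.   ] F [-3.3 -8.5 23.3] op 0.571 q6 -35.0
```

My lift was short by 50 mm (an arithmetic slip), so the jar has been pressed onto the ledge with 23 N. I ease off before releasing.

Request:
{"method": "play_rows", "body": {
  "plan": [
    [[0, 0, 0.04, 0, 0, 0, -1], [0, 0, 0.04, 0, 0, 0, -1], [0, 0, 0, 0, 0, 0, -1]]
  ]
}}

```text
time_s: 42.9
position: [0.4432, 0.4297, 0.0863]
tcp_rot: [[-0.933, 0.359, -0.0], [0.359, 0.933, -0.001], [-0.0, -0.001, -1.0]]
force: [-0.5, -3.2, 6.2]
opening: 0.565
```

Run:
```python
from h import *
s=tell(); save(capture('scene'),'s6'); im=capture('scene')
cv2.imwrite('pics/s6c.png',cv2.resize(im[230:440,360:640],(800,600),interpolation=cv2.INTER_CUBIC)[:,:,::-1])
```

```text
t 42.9 pos [0.4432 0.4297 0.0863] yaw(y) 68.96 z [-0.    -0.001 -1.   ] F [-0.5 -3.2  6.2] op 0.565 q6 -35.0
```

Request:
{"method": "play_rows", "body": {
  "plan": [
    [[0, 0, 0.025, 0, 0, 0, -1], [0, 0, 0, 0, 0, 0, -1], [0, 0, 0, 0, 0, 0, 0.3], [0, 0, 0, 0, 0, 0, 0.4], [0, 0, 0, 0, 0, 0, 0.6], [0, 0, 0, 0, 0, 0, 0.8], [0, 0, 0, 0, 0, 0, 0.8], [0, 0, 0, 0, 0, 0, 0.8], [0, 0, 0, 0, 0, 0, 0.8]]
  ]
}}

```text
time_s: 43.9
position: [0.443, 0.4307, 0.0872]
tcp_rot: [[-0.934, 0.358, 0.0], [0.358, 0.934, 0.0], [-0.0, 0.0, -1.0]]
force: [1.0, -0.0, -0.2]
opening: 0.895
```

Request:
{"method": "play_rows", "body": {
  "plan": [
    [[0, 0, 0.2, 0, 0, 0, 0.8], [0, 0, 0.6, 0, 0, 0, 0.8], [0, 0, 0.9, 0, 0, 0, 1], [0, 0, 0.9, 0, 0, 0, 1], [0, 0, 0.6, 0, 0, 0, 1], [0, 0, 0, 0, 0, 0, 1], [0, 0, 0, 0, 0, 0, 1]]
  ]
}}

```text
time_s: 44.6
position: [0.443, 0.4308, 0.2484]
tcp_rot: [[-0.934, 0.358, 0.002], [0.358, 0.934, 0.001], [-0.001, 0.002, -1.0]]
force: [-1.6, 0.3, -0.1]
opening: 1.001
```

Run:
```python
from h import *
s=tell(); im=capture('scene'); save(im,'s7'); c=cam('scene'); a=cam('scene')
# amber mask extents for jars vs predicted
hsv=cv2.cvtColor(im,cv2.COLOR_RGB2HSV)
m=((hsv[...,0]<18)&(hsv[...,0]>5)&(hsv[...,1]>120)&(hsv[...,2]>40)).astype(np.uint8)
n,l,st,ce=cv2.connectedComponentsWithStats(m)
for k in range(1,n):
    if st[k,4]>60: print(st[k],ce[k].round(0))
for nm,p,z in [('A',(.5738,.3805),.07),('C',(.443,.4297),.07),('j2',(.677,-.122),0)]:
    print(nm,w2px(c,[[*p,z],[*p,z+.08]]).round(0).tolist())
reds('top')
```

```text
t 44.6 pos [0.443  0.4308 0.2484] yaw(y) 69.01 z [ 0.002  0.001 -1.   ] F [-1.6  0.3 -0.1] op 1.001 q6 -35.0
[234 232  22  11 130] [245. 238.]
[236 249  21  10  95] [246. 255.]
[510 337  35  23 290] [525. 351.]
[421 350  33  20 252] [436. 363.]
[503 357  33  21 213] [517. 370.]
[417 369  31  19 176] [431. 382.]
A [[431.0, 375.0], [440.0, 340.0]]
C [[515.0, 366.0], [529.0, 331.0]]
j2 [[247.0, 253.0], [244.0, 224.0]]
red [522. 243.] 535 w [ 0.59 -0.43] pan 0.06 -0.081
red [517. 272.] 534 w [ 0.524 -0.415] pan -0.005 -0.059
red [487. 274.] 531 w [ 0.522 -0.344] pan -0.0 0.012
red [532. 299.] 558 w [ 0.462 -0.448] pan -0.069 -0.086
```

Jar 3's bands lie where an upright jar at C should show them, at (525,351) and (517,370), and all caps are still in the pan. Now jar 2.

Request:
{"method": "play_rows", "body": {
  "plan": [
    [[0.36, -0.85, 0, 0, 0, 0, 1], [0.36, -0.85, 0, 0, 0, 0, 1], [0.36, -0.85, 0, 0, 0, 0, 1], [0.36, -0.85, 0, 0, 0, 0, 1], [0.36, -0.85, 0, 0, 0, 0, 1], [0.36, -0.85, 0, 0, 0, 0, 1], [0.36, -0.85, 0, 0, 0, 0, 1], [0.36, -0.85, 0, 0, 0, 0, 1], [0.36, -0.85, 0, 0, 0, 0, 1], [0.36, -0.85, 0, 0, 0, 0, 1], [0.36, -0.85, 0, 0, 0, 0, 1], [0.36, -0.85, 0, 0, 0, 0, 1]]
  ]
}}

```text
time_s: 45.9
position: [0.6583, -0.0809, 0.2446]
tcp_rot: [[-0.933, 0.359, -0.004], [0.359, 0.933, 0.002], [0.005, -0.0, -1.0]]
force: [0.4, -0.3, -0.4]
opening: 1.001
```

Request:
{"method": "play_rows", "body": {
  "plan": [
    [[0.36, -0.85, 0, 0, 0, 0, 1], [0, 0, 0, 0, 0, 0, 1], [0, 0, 0, 0, 0, 0, 1], [0, 0, 0, 0, 0, 0, 1], [0, 0, 0, 0, 0, 0, 1]]
  ]
}}

```text
time_s: 46.4
position: [0.6762, -0.12, 0.2465]
tcp_rot: [[-0.934, 0.357, -0.002], [0.357, 0.934, 0.001], [0.002, 0.0, -1.0]]
force: [0.4, 0.1, 0.2]
opening: 1.003
```

Run:
```python
from h import *
s=tell(); im=capture('wrist'); save(im,'w8'); c=cam('wrist',s)
hsv=cv2.cvtColor(im,cv2.COLOR_RGB2HSV)
# lid: compare to white region near predicted
print('pred',w2px(c,[[.677,-.122,.08]]).round(0))
m=((hsv[...,1]<20)&(hsv[...,2]>190)).astype(np.uint8)[150:290,230:420]
n,l,st,ce=cv2.connectedComponentsWithStats(m)
for k in range(1,n):
    if st[k,4]>300: print(st[k]+[230,150,0,0,0],ce[k]+[230,150],px2w(c,*(ce[k]+[230,150]),.08))
```

```text
t 46.4 pos [ 0.6762 -0.12    0.2465] yaw(y) 69.11 z [-0.002  0.001 -1.   ] F [0.4 0.1 0.2] op 1.003 q6 -88.0
pred [[317. 223.]]
[ 230  150   87   52 3349] [266.37862048 171.19528217] [ 0.62305069 -0.14453775  0.08      ]
[ 322  150   98  105 6026] [379.59226684 186.64155327] [ 0.66732594 -0.06344134  0.08      ]
[ 230  198  129   91 5427] [304.00737055 245.04367054] [ 0.6912902  -0.13885669  0.08      ]
```

Run:
```python
from h import *
s=read_state(); c=cam('wrist',s); g=cv2.cvtColor(cv2.imread('pics/w8.png'),cv2.COLOR_BGR2GRAY)[150:290,230:420]
C=cv2.HoughCircles(cv2.GaussianBlur(g,(5,5),1),cv2.HOUGH_GRADIENT,1,20,param1=80,param2=12,minRadius=25,maxRadius=37)
for x,y,r in C[0][:4]: print(x+230,y+150,r,px2w(c,x+230,y+150,.08).round(4))
```

```text
313.5 225.5 28.5 [ 0.6788 -0.1254  0.08  ]
```

Request:
{"method": "play_rows", "body": {
  "plan": [
    [[0.02, -0.04, -0.6, 0, 0, 0, 1], [0, 0, -0.9, 0, 0, 0, 1], [0, 0, -0.9, 0, 0, 0, 1], [0, 0, -0.9, 0, 0, 0, 1], [0, 0, -0.6, 0, 0, 0, 1], [0, 0, -0.3, 0, 0, 0, 1], [0, 0, -0.09, 0, 0, 0, 1], [0, 0, 0, 0, 0, 0, -1], [0, 0, 0, 0, 0, 0, -1], [0, 0, 0, 0, 0, 0, -1], [0, 0, 0, 0, 0, 0, -1], [0, 0, 0, 0, 0, 0, -1]]
  ]
}}

```text
time_s: 47.65
position: [0.6785, -0.124, 0.0337]
tcp_rot: [[-0.934, 0.358, 0.002], [0.358, 0.934, -0.001], [-0.002, 0.0, -1.0]]
force: [-0.3, -0.0, 0.1]
opening: 0.631
```

Request:
{"method": "play_rows", "body": {
  "plan": [
    [[0, 0, 0, 0, 0, 0, -1], [0, 0, 0, 0, 0, 0, -1], [0, 0, 0, 0, 0, 0, -1]]
  ]
}}

```text
time_s: 47.95
position: [0.6783, -0.1242, 0.0334]
tcp_rot: [[-0.934, 0.358, 0.001], [0.358, 0.934, -0.001], [-0.001, -0.0, -1.0]]
force: [-1.1, -1.1, 5.2]
opening: 0.565
```

Request:
{"method": "play_rows", "body": {
  "plan": [
    [[0, 0, 0.3, 0, 0, 0, -1], [0, 0, 0.8, 0, 0, 0, -1], [0, 0, 0.9, 0, 0, 0, -1], [0, 0, 0.9, 0, 0, 0, -1], [0, 0, 0.9, 0, 0, 0, -1], [0, 0, 0.4, 0, 0, 0, -1], [0, 0, 0, 0, 0, 0, -1]]
  ]
}}

```text
time_s: 48.65
position: [0.6802, -0.1242, 0.2478]
tcp_rot: [[-0.934, 0.358, 0.009], [0.358, 0.934, -0.003], [-0.009, 0.001, -1.0]]
force: [0.9, -0.7, -1.1]
opening: 0.572
```

Run:
```python
from h import *
s=tell()
```

```text
t 48.6 pos [ 0.6802 -0.1242  0.2478] yaw(y) 69.02 z [ 0.009 -0.003 -1.   ] F [ 0.9 -0.7 -1.1] op 0.572 q6 -89.0
```

Request:
{"method": "play_rows", "body": {
  "plan": [
    [[-0.284, 0.883, 0, 0, 0, 0, -1], [-0.284, 0.883, 0, 0, 0, 0, -1], [-0.284, 0.883, 0, 0, 0, 0, -1], [-0.284, 0.883, 0, 0, 0, 0, -1], [-0.284, 0.883, 0, 0, 0, 0, -1], [-0.284, 0.883, 0, 0, 0, 0, -1], [-0.284, 0.883, 0, 0, 0, 0, -1], [-0.284, 0.883, 0, 0, 0, 0, -1], [-0.284, 0.883, 0, 0, 0, 0, -1], [-0.284, 0.883, 0, 0, 0, 0, -1], [-0.284, 0.883, 0, 0, 0, 0, -1], [-0.284, 0.883, 0, 0, 0, 0, -1]]
  ]
}}

```text
time_s: 49.85
position: [0.5053, 0.4071, 0.2401]
tcp_rot: [[-0.934, 0.358, -0.004], [0.358, 0.934, -0.002], [0.003, -0.004, -1.0]]
force: [1.4, 0.8, -1.6]
opening: 0.568
```

Request:
{"method": "play_rows", "body": {
  "plan": [
    [[0, 0, 0, 0, 0, 0, -1], [0, 0, 0, 0, 0, 0, -1], [0, 0, 0, 0, 0, 0, -1], [0, 0, 0, 0, 0, 0, -1]]
  ]
}}

```text
time_s: 50.25
position: [0.5079, 0.4044, 0.2418]
tcp_rot: [[-0.933, 0.36, -0.001], [0.36, 0.933, -0.001], [0.001, -0.002, -1.0]]
force: [0.4, 0.7, -2.7]
opening: 0.567
```

Run:
```python
from h import *
s=tell()
```

```text
t 50.2 pos [0.5079 0.4044 0.2418] yaw(y) 68.89 z [-0.001 -0.001 -1.   ] F [ 0.4  0.7 -2.7] op 0.567 q6 -40.0
```

Request:
{"method": "play_rows", "body": {
  "plan": [
    [[0, 0, -0.4, 0, 0, 0, -1], [0, 0, -0.6, 0, 0, 0, -1], [0, 0, -0.6, 0, 0, 0, -1], [0, 0, -0.5, 0, 0, 0, -1], [0, 0, -0.3, 0, 0, 0, -1], [0, 0, -0.2, 0, 0, 0, -1], [0, 0, 0, 0, 0, 0, -1], [0, 0, 0, 0, 0, 0, -1]]
  ]
}}

```text
time_s: 51.05
position: [0.5085, 0.4062, 0.1136]
tcp_rot: [[-0.933, 0.359, 0.002], [0.359, 0.933, 0.001], [-0.001, 0.001, -1.0]]
force: [-0.3, 0.8, -1.6]
opening: 0.572
```

Run:
```python
from h import *
s=tell()
```

```text
t 51.0 pos [0.5085 0.4062 0.1136] yaw(y) 68.98 z [ 0.002  0.001 -1.   ] F [-0.3  0.8 -1.6] op 0.572 q6 -40.0
```

Request:
{"method": "play_rows", "body": {
  "plan": [
    [[0, 0, -0.1, 0, 0, 0, -1], [0, 0, -0.08, 0, 0, 0, -1], [0, 0, -0.02, 0, 0, 0, -1], [0, 0, 0, 0, 0, 0, -1], [0, 0, 0, 0, 0, 0, 0.4], [0, 0, 0, 0, 0, 0, 0.4], [0, 0, 0, 0, 0, 0, 0.6], [0, 0, 0, 0, 0, 0, 0.8], [0, 0, 0, 0, 0, 0, 0.8], [0, 0, 0, 0, 0, 0, 0.8]]
  ]
}}

```text
time_s: 52.05
position: [0.5076, 0.406, 0.1026]
tcp_rot: [[-0.934, 0.358, -0.0], [0.358, 0.934, 0.0], [0.0, -0.0, -1.0]]
force: [0.7, 0.4, -0.0]
opening: 0.885
```

Request:
{"method": "play_rows", "body": {
  "plan": [
    [[0, 0, 0.2, 0, 0, 0, 0.8], [0, 0, 0.6, 0, 0, 0, 0.8], [0, 0, 0.9, 0, 0, 0, 1], [0, 0, 0.9, 0, 0, 0, 1], [-0.3, -0.7, 0.3, 0, 0, 0, 1], [-0.3, -0.7, 0, 0, 0, 0, 1], [0, -0.8, 0, 0, 0, 0, 1], [0, -0.8, 0, 0, 0, 0, 1], [0, -0.8, 0, 0, 0, 0, 1], [0, -0.8, 0, 0, 0, 0, 1], [0, 0, 0, 0, 0, 0, 1], [0, 0, 0, 0, 0, 0, 1]]
  ]
}}

```text
time_s: 53.25
position: [0.478, 0.1755, 0.2485]
tcp_rot: [[-0.933, 0.361, 0.001], [0.361, 0.933, 0.001], [-0.001, 0.001, -1.0]]
force: [0.2, 0.1, -0.9]
opening: 1.002
```

Run:
```python
from h import *
s=tell(); im=capture('scene'); save(im,'s8'); reds('top')
```

```text
t 53.2 pos [0.478  0.1755 0.2485] yaw(y) 68.86 z [ 0.001  0.001 -1.   ] F [ 0.2  0.1 -0.9] op 1.002 q6 -61.0
red [522. 243.] 529 w [ 0.59 -0.43] pan 0.06 -0.081
red [517. 272.] 535 w [ 0.524 -0.414] pan -0.005 -0.059
red [487. 274.] 530 w [ 0.522 -0.344] pan -0.0 0.012
red [532. 299.] 559 w [ 0.462 -0.448] pan -0.069 -0.086
```

View pics/s8.png

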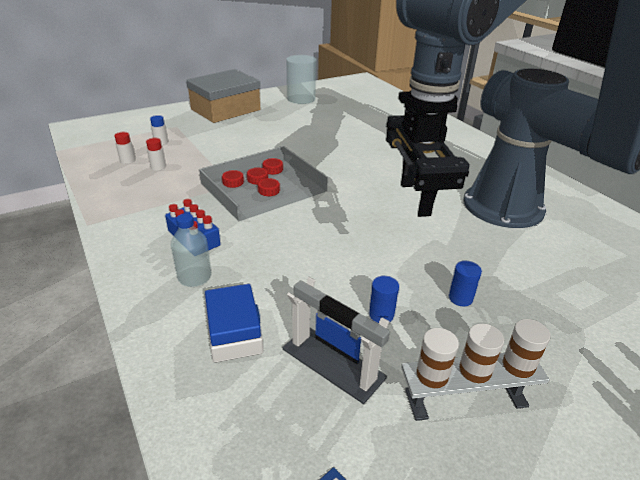

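The final view shows three amber jars upright on the ledge at (437,358), (482,353) and (527,348), and the scraper across both posts. The four caps are in the pan and the tip box, bottle and tube rack are unmoved. The gripper is clear of everything, so I hand in.

```bash
python3 -c "
from rig import *
print(hand_in())"
```

```text
the job is handed in; nothing more can be done
None
```

The bench is cleared and the job is handed in at about 53 s of the 210 s; no verdict was reported.

- **Caps:** All four loose red caps were swept into the pan with the held scraper, one stroke each. The last top view puts them at pan y = -0.086, -0.081, -0.059 and +0.012 m, so every cap's edge is well inside the ramp line at 0.070.
- **Scraper:** It lies across both posts of its rest, as it did at the start.
- **Jars:** All three amber jars stand upright on the ledge, about 70 mm apart.
- **Left alone:** The tip box, bottle, tube rack and blue look-alikes look unmoved in the final scene view.

**What went wrong:**
- My first reading of the ledge corners was up to about 18 mm off. The wrist camera showed this before the first jar was placed, and I corrected it.
- One jar was lowered too far because I had lifted it 50 mm less than I meant to. It pressed on the ledge with about 23 N and slid up in the grip. That is under the 40 N limit for the arm and gripper body. I eased off before releasing, and the last image shows the jar upright.

I saw no cap knocked aside during the run.

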